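# Dress a row of sample bottles to the deck line with a straightedge

### The arm

A 7-joint arm with a two-finger parallel gripper is mounted at the origin on the work surface. World frame = base frame: x ahead of the robot, y to its left, z up, the work surface at z = 0. Lengths are in m, angles in rad, forces in N, time in s.
With the tool pointing down it reaches from about 0.425 to 0.875 m from the base axis. Payload 4.7 kg.
Tool frame: the origin (TCP) lies at the very end of the fingers, on their centre line; the grasp point (between the pads) lies behind it (ctrl.tcp_to_grasp is the y of the grasp point in the tool frame, in m); y points along the fingers, x is the direction in which the jaws open and shut, and the axes are right-handed (so a half turn about y gives the same grasp; the last joint's range is limited). The gripper opens to 87 mm and grips with 3 to 60 N. Pads are 19 mm wide; open, the fingers measure 117 mm over their backs; the gripper's body (75 mm by 190 mm) begins 51 mm behind the grasp point.
Start: joints at [0.014, 0.321, -0.07, 1.45, 0.023, 1.371, -0.057], TCP at [0.65, -0, 0.223] pointing down, gripper open.
Joint ranges: [-2.86, 2.86], [-0.3, 2.09], [-1.38, 1.24], [0.06, 2.45], [-1.56, 4.7], [0.09, 2.05], [-2.69, 2.69]. Speed limits (rad/s): [2.57, 2.57, 3.14, 3.14, 3.14, 3.14, 3.14].

### API

Orientations are given as a rotation vector (axis times angle).
In Python, from bench import ctrl, get_image, workorder gives the robot as it stands.
- The arm moves only by the tool drive_tool, never from a script. Its argument "increments" is text: rows parted by semicolons, each of 5 numbers parted by spaces: the shift along the tool's x, y, z in mm, then the turn about the tool's y in degrees, then the closure in counts, from 0 (fully open) to 255 (shut). In form: tx ty tz yaw fingers; .... A call has 1 to 20 rows; each row shifts and turns the commanded pose from where the row before left it, along the tool's axes as they then stand; what a row does not reach is not made up. A row lasts 1/8 s, in which the tool goes at most 62.5 mm and 10.7 degrees, less where a joint would pass 70% of its speed; a pose out of reach is approached as far as the arm can. A call is refused whole if a number of a shift passes 62.5 or a number of a turn 10.7, either way. A call with a gripper value outside its range is refused whole. The fingers move at their own pace and stop on an object; "squeeze" is the grip in N (left out, the last holds). Time passes only in rows, so rows that do not move let the fingers close. It gives the time, the measured TCP pose, the force and the opening at its end, in the units of the state.
- ctrl.get_state(): the state, without advancing time (a new reading comes with each control period).
- get_image(name): name is "scene" or "side" or "wrist"; returns a dict with "img" (384x512x3 uint8, red, green, blue), "mtx" (3x3 intrinsics, pixels), "k1" (the pictures are not rectified: a ray, as slopes to the right and down, at radius r is drawn at 1 + k1 r^2 times it, then the intrinsics apply), "camera_from_world" (4x4, takes a point from world to camera coordinates). Camera axes: x right, y up, looking along -z (the intrinsics and any distortion apply to the point x, -y, -z); pixel columns grow to the right and rows downward; lengths in m; the calibration is good to about 2 mm. A picture is of the moment at which its call begins. There is no depth.
- workorder.close_job(): hands the job in, once; it reports no verdict.
The state is a dict: "time": time; "joint_positions": joint angles; "qd": joint speeds; "joint_torque": joint torques, N m; "position": TCP position; "tool_rot": TCP orientation; "ft_force": force on the tool from outside, world axes, zero at the start; "torque": the same for the moment, N m; "grip_width": opening from 0.0 (shut) to 1.0 (fully open).
Only numpy, scipy, OpenCV 4.12 (cv2) and the standard library are available. Lean on these libraries where they do the work, as an engineer would, in place of code of your own. Each camera call takes 0.05 s, during which the arm holds its last target.

### The job

Take the straightedge by its leaning handle from the rubber rest and, reaching in under the sampler's gantry beam, push the four ragged white bottles back with the edge until they stand upright in one straight row with their near sides flush with the line engraved on the deck. Then set the straightedge back on its rest as it stood. Touch the bottles only with the straightedge, do not bump the gantry, and leave everything else where it is.

Things in the scene. Friction and masses are not known exactly. Their poses are not given: they have to be found in the camera images.
- line (a point): Middle of the thin dark line engraved across the top of the sampler deck, a fixed grey plate whose top is 6 mm above the table. The deck is 300 mm long along the line and reaches 85 mm in front of it (towards the robot) and 142 mm behind. x points square to the line, away from the robot; y along the line; z up.
- gantry: Fixed bridge over the deck; origin on the table straight below line, same axes. 14 mm posts at y = 136 and -136 mm, x = -30 mm. Aluminium beam along y, from x = -45 to -10 mm, underside 155 mm and top 190 mm above the table; carriage and rod on it up to 245 mm. An upright gripper cannot push to the line under it; one tilted along the straightedge's handle stays in front.
- ruler_grip (a point): Middle of the grip on the straightedge's black handle: a bar 20 mm thick (along y), 22 mm deep, that leans 30 degrees back from vertical (top towards -x), from the foot 55 mm below this point (along the bar) to 33 mm above it. y runs along the straight edge, x forward out of the blade's front, z up. Held best with the fingers along the leaning bar, closing along y.
- ruler_edge (a point): Middle of the lower front edge of the straightedge, a 200 mm long steel angle of about 250 g standing on a flat foot (60 mm front to back, 5 mm thick) with an upright blade at the front (5 mm thick, 35 mm tall, flat front face). Same axes as ruler_grip, which lies 56 mm behind (-x) and 56.7 mm above this point.
- rest: Fixed black rubber block, 100 (x) x 150 (y) x 15 mm, left or right of the deck, on which the straightedge stands; origin at the centre of its underside, x forward, z up. With the straightedge centred on it, the blade's front is 30 mm ahead (+x) of the block's centre and ruler_grip 26 mm behind it, 71.7 mm above the table.
- bottle0_c (a point): One of the four equal loose white plastic bottles that make up the row on the deck (46 mm wide, round, 85 mm tall with cap, about 90 g); its centre, half-way up (42.5 mm above its underside). They stand about 56 mm apart along the line and start 17 to 57 mm short of it. The side nearest the robot is 23 mm in front of the centre.
- bottle1_c (a point): One of the four equal loose white plastic bottles that make up the row on the deck (46 mm wide, round, 85 mm tall with cap, about 90 g); its centre, half-way up (42.5 mm above its underside). They stand about 56 mm apart along the line and start 17 to 57 mm short of it. The side nearest the robot is 23 mm in front of the centre.
- bottle2_c (a point): One of the four equal loose white plastic bottles that make up the row on the deck (46 mm wide, round, 85 mm tall with cap, about 90 g); its centre, half-way up (42.5 mm above its underside). They stand about 56 mm apart along the line and start 17 to 57 mm short of it. The side nearest the robot is 23 mm in front of the centre.
- bottle3_c (a point): One of the four equal loose white plastic bottles that make up the row on the deck (46 mm wide, round, 85 mm tall with cap, about 90 g); its centre, half-way up (42.5 mm above its underside). They stand about 56 mm apart along the line and start 17 to 57 mm short of it. The side nearest the robot is 23 mm in front of the centre.
- beaker: Bystander: glass beaker, 60 mm wide, 80 mm tall, standing on the deck behind the row; origin at the centre of its underside.
- amber_jar: Bystander: amber glass jar, 52 mm wide, 75 mm tall, standing on the deck behind the row; origin at the centre of its underside.
- stock_bottle: Bystander: big white bottle, 72 mm wide, 160 mm tall, on the table beside the deck; origin at the centre of its underside.
- wash_bottle: Bystander: clear bottle, 64 mm wide, 140 mm tall, on the table beside the deck; origin at the centre of its underside.
- tip_box: Bystander: clear plastic box 120 x 85 x 50 mm on the table near the robot; origin at the centre of its underside.
- squat_jar: Bystander: squat jar, 56 mm wide, 50 mm tall, on the table near the robot; origin at the centre of its underside.
- stirrer: Bystander: fixed white hotplate stirrer, 150 x 150 mm, 73 mm tall, on the side of the deck away from the rest; origin at the centre of its underside.
Things that resemble listed ones, but are neither listed nor needed, are in the scene too. What is shaped like the part that bears ruler_grip but orange or pink is not meant.

How it is judged:
On the way, in this order (a step that is already met when the one before it is completed fails the run):
1. The straightedge is held clear of its rest (raised at least 30 mm) (z of ruler_grip in the frame of rest above 0.1017 m and contact force between the fingers and ruler above 1 N), for 0.1 s.
2. All four bottles stand flush with the line while the straightedge is held (x of bottle0_c in the frame of line between 0.015 and 0.031 m and y of bottle0_c in the frame of line between -0.12 and 0.12 m and z of bottle0_c in the frame of line between 0.036 and 0.049 m and angle between each of bottle0_c, bottle1_c, bottle2_c, bottle3_c's own z axis and vertical below 0.1 rad and x of bottle1_c in the frame of line between 0.015 and 0.031 m and y of bottle1_c in the frame of line between -0.12 and 0.12 m and z of bottle1_c in the frame of line between 0.036 and 0.049 m and x of bottle2_c in the frame of line between 0.015 and 0.031 m and y of bottle2_c in the frame of line between -0.12 and 0.12 m and z of bottle2_c in the frame of line between 0.036 and 0.049 m and x of bottle3_c in the frame of line between 0.015 and 0.031 m and y of bottle3_c in the frame of line between -0.12 and 0.12 m and z of bottle3_c in the frame of line between 0.036 and 0.049 m and contact force between the fingers and ruler above 1 N), for 0.2 s.
At the end, for the whole second after the job is handed in: All four bottles upright on the deck and at rest, each with its near side within 8 mm of the engraved line; the straightedge standing on its foot on the rest, released and still, centred within 20 mm front to back and 25 mm sideways, its edge within 0.2 rad of the rest's length (x of bottle0_c in the frame of line between 0.015 and 0.031 m and y of bottle0_c in the frame of line between -0.12 and 0.12 m and z of bottle0_c in the frame of line between 0.036 and 0.049 m and angle between each of bottle0_c, bottle1_c, bottle2_c, bottle3_c, ruler_grip's own z axis and vertical below 0.1 rad and x of bottle1_c in the frame of line between 0.015 and 0.031 m and y of bottle1_c in the frame of line between -0.12 and 0.12 m and z of bottle1_c in the frame of line between 0.036 and 0.049 m and x of bottle2_c in the frame of line between 0.015 and 0.031 m and y of bottle2_c in the frame of line between -0.12 and 0.12 m and z of bottle2_c in the frame of line between 0.036 and 0.049 m and x of bottle3_c in the frame of line between 0.015 and 0.031 m and y of bottle3_c in the frame of line between -0.12 and 0.12 m and z of bottle3_c in the frame of line between 0.036 and 0.049 m and x of ruler_grip in the frame of rest between -0.046 and -0.006 m and y of ruler_grip in the frame of rest between -0.025 and 0.025 m and z of ruler_grip in the frame of rest between 0.0657 and 0.0777 m and angle between the y axis of ruler_grip and the y axis of rest, either way round below 0.2 rad and linear speed of each of bottle0, bottle1, bottle2, bottle3, ruler below 0.01 m/s); the robot touches nothing.
It fails at once if a bottle of the row is touched by the gripper or arm (contact force between any of the fingers, the arm and bottle0 above 1 N or contact force between any of the fingers, the arm and bottle1 above 1 N or contact force between any of the fingers, the arm and bottle2 above 1 N or contact force between any of the fingers, the arm and bottle3 above 1 N).
It fails at once if a bottle of the row is tipped over (angle between any of bottle0_c, bottle1_c, bottle2_c, bottle3_c's own z axis and vertical above 0.5 rad).
It fails at once if the gantry is bumped (over 8 N) (contact force between anything else and gantry above 8 N).
It fails at once if a bystander is moved more than 15 mm or the stirrer is hit (over 8 N) (distance of any of beaker, amber_jar, stock_bottle, wash_bottle, tip_box, squat_jar from where it was at the start of the episode above 0.015 m or contact force between anything else and stirrer above 8 N).
It also fails if it takes over 61 s, if anything falls off the work surface, if the arm or the gripper's body presses on something with over 40 N, if the wrist force passes 120 N, or if a joint passes its speed limit or range.

## Working session

There is one attempt and no reset: what is moved stays moved. The work goes in short steps, Python scripts to look and compute and a tool call to move; the robot and the scene stay as the last step left them, time stands still between calls to the robot, and variables do not carry over. Pictures are saved under pics/ and viewed, and the job is handed in when it is done.

Besides the shell and the picture viewer there is one more tool, called after "Call:" as name(argument=value, ...) on one line, values as JSON. drive_tool: Moves the arm, as the interface text tells. Its arguments: {"type":"object","properties":{"increments":{"type":"string"},"squeeze":{"type":"number"}},"required":["increments"]}

```bash
mkdir -p pics; ls; cat > h.py <<'E'
import numpy as np, cv2
from bench import ctrl, get_image, workorder
from scipy.spatial.transform import Rotation as R
def grab(n,fn):
    d=get_image(n); np.savez('cam_'+fn+'.npz',**{k:np.array(v) for k,v in d.items()})
    cv2.imwrite('pics/'+fn+'.png',d['img'][:,:,::-1]); return d
def load(fn): return dict(np.load('cam_'+fn+'.npz'))
def proj(d,p):
    p=np.atleast_2d(p); T=d['camera_from_world']; c=p@T[:3,:3].T+T[:3,3]
    s=np.stack([c[:,0]/-c[:,2],-c[:,1]/-c[:,2]],1); r2=(s**2).sum(1,keepdims=True); s=s*(1+d['k1']*r2)
    return s@d['mtx'][:2,:2].T+d['mtx'][:2,2]
def ray(d,uv):
    uv=np.atleast_2d(np.array(uv,float)); m=d['mtx']
    s0=np.linalg.solve(m[:2,:2],(uv-m[:2,2]).T).T; s=s0.copy()
    for _ in range(30): s=s0/(1+d['k1']*(s**2).sum(1,keepdims=True))
    v=np.stack([s[:,0],-s[:,1],-np.ones(len(s))],1); T=d['camera_from_world']
    return -T[:3,:3].T@T[:3,3], v@T[:3,:3]
def onz(d,uv,z):
    o,v=ray(d,uv); return o+v*((z-o[2])/v[:,2])[:,None]
def crop(fn,x,y,w,h,k,out):
    i=cv2.imread('pics/'+fn+'.png')[y:y+h,x:x+w]; cv2.imwrite('pics/'+out+'.png',cv2.resize(i,None,fx=k,fy=k,interpolation=cv2.INTER_CUBIC))
E
python3 - <<'E'
from h import *
print(ctrl.get_state(), ctrl.tcp_to_grasp)
for n in ['scene','side','wrist']:
    d=grab(n,n+'0'); print(n,d['camera_from_world'].round(3).tolist(),d['k1'],d['mtx'].tolist())
E
```

```text
pics
{'time': 0.0, 'joint_positions': array([ 0.01408864,  0.32179863, -0.07010135,  1.45167631,  0.02259225,
        1.37078785, -0.05695112]), 'qd': array([ 1.00606354e-03,  1.62915704e-03, -1.27430483e-03, -1.41430983e-03,
       -1.34203181e-03, -1.55533415e-03,  2.99521435e-05]), 'joint_torque': array([-2.58547143e-04, -4.91284704e+01, -4.03903294e-01, -3.12526345e+01,
       -6.40594075e-02,  4.37659642e-02,  1.61017233e-04]), 'position': array([ 6.49448167e-01, -2.94217380e-05,  2.21476806e-01]), 'tool_rot': array([-1.57088148e+00,  1.47335222e-03,  1.48129881e-03]), 'ft_force': array([ 0.00225748,  0.22922239, -0.6730645 ]), 'torque': array([0.07930767, 0.04482155, 0.0090735 ]), 'grip_width': 0.9995494921969178} -0.0187
scene [[-0.885, 0.466, -0.006, 0.554], [-0.313, -0.585, 0.749, 0.012], [0.345, 0.664, 0.663, -1.721], [0.0, 0.0, 0.0, 1.0]] -0.12861246223122486 [[407.7462783769767, 0.0, 250.87193404450397], [0.0, 407.7462783769767, 189.87223515858543], [0.0, 0.0, 1.0]]
side [[-0.699, -0.715, -0.011, 0.307], [0.586, -0.582, 0.564, -0.426], [-0.41, 0.387, 0.826, -1.288], [0.0, 0.0, 0.0, 1.0]] 0.04057958984205339 [[477.02842059126306, 0.0, 268.1674161794123], [0.0, 477.02842059126306, 186.75432273103786], [0.0, 0.0, 1.0]]
wrist [[1.0, 0.001, -0.003, -0.648], [-0.002, 0.956, -0.292, 0.037], [0.003, 0.292, 0.956, -0.392], [0.0, 0.0, 0.0, 1.0]] -0.07925013662854855 [[342.76196906212806, 0.0, 259.2209203950102], [0.0, 342.76196906212806, 197.44055919986997], [0.0, 0.0, 1.0]]
```

View pics/scene0.png

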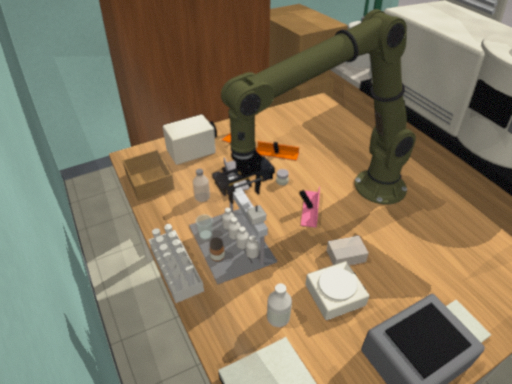

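View pics/side0.png

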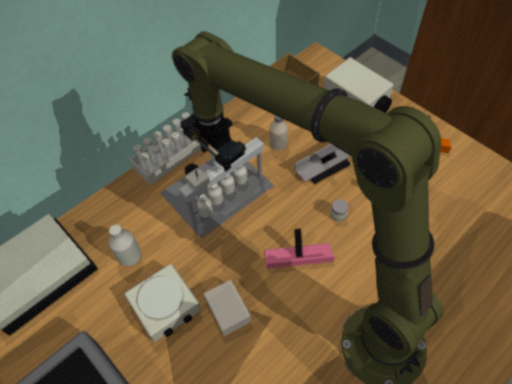

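View pics/wrist0.png

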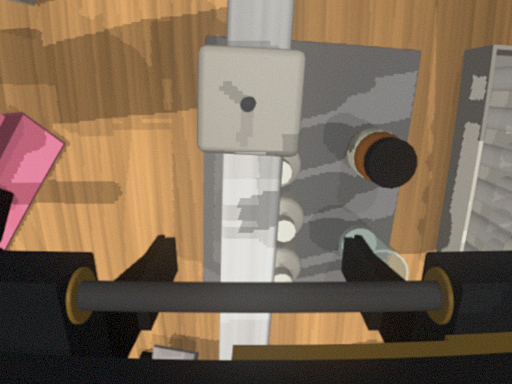

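```bash
python3 - <<'E'
from h import *
crop('side0',150,120,220,130,3.6,'side0c')
crop('scene0',180,150,120,140,4.2,'scene0c')
E
```

```text
(no output)
```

View pics/side0c.png

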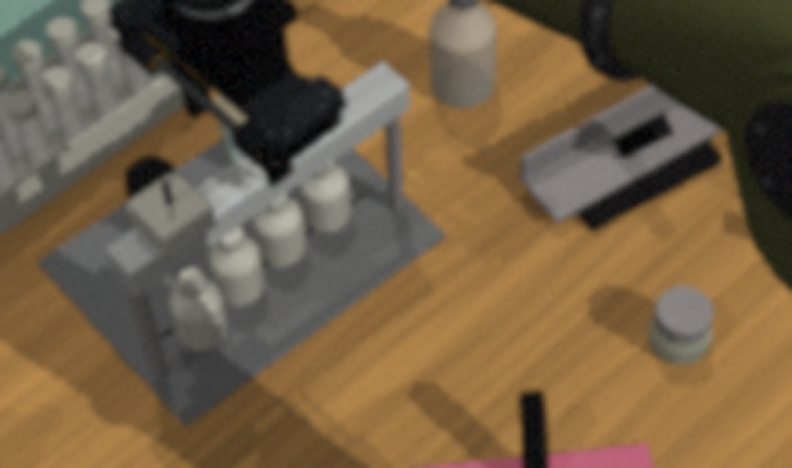

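View pics/scene0c.png

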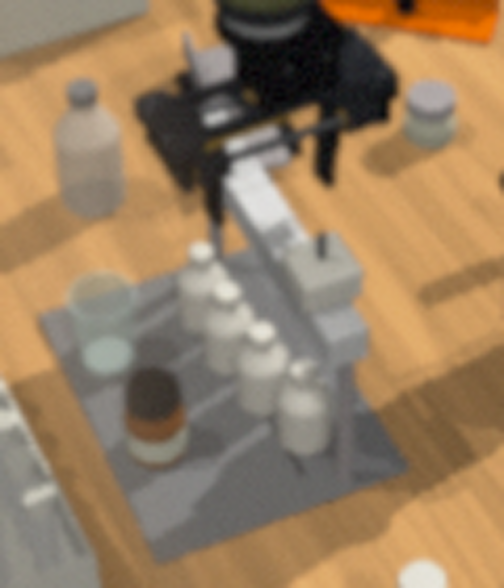

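```bash
python3 - <<'E'
from h import *
s=load('side0'); c=load('scene0')
f=lambda L:np.array(L)/3.6+[150,120]
print('side deck',onz(s,f([(185,420),(440,235),(45,262)]),.006).round(4).tolist())
g=lambda L:np.array(L)/4.2+[180,150]
print('scene deck',onz(c,g([(162,560),(405,467),(42,318)]),.006).round(4).tolist())
print('foot rear z20', onz(s,f([(560,218),(725,130)]),.017).round(4).tolist())
print('blade top', onz(s,f([(525,162),(655,88)]),.050).round(4).tolist())
print('rest rear', onz(s,f([(590,225),(718,155)]),.008).round(4).tolist())
print('handle top', onz(s,f([(622,140),(662,118)]),.1).round(4).tolist())
print('handle top', onz(s,f([(630,152),(668,132)]),.095).round(4).tolist())
E
```

```text
side deck [[0.5938, 0.1367, 0.006], [0.5767, -0.1535, 0.006], [0.8089, 0.1228, 0.006]]
scene deck [[0.8141, 0.1263, 0.006], [0.5961, 0.1358, 0.006], [0.8007, -0.1665, 0.006]]
foot rear z20 [[0.5072, -0.2395, 0.017], [0.4669, -0.4246, 0.017]]
blade top [[0.5579, -0.2443, 0.05], [0.5319, -0.3937, 0.05]]
rest rear [[0.4864, -0.2583, 0.008], [0.4559, -0.4032, 0.008]]
handle top [[0.4895, -0.2942, 0.1], [0.481, -0.3378, 0.1]]
handle top [[0.4779, -0.2924, 0.095], [0.469, -0.333, 0.095]]
```

Call:
drive_tool(increments="0 -20 0 0 0; 0 -20 0 0 0; -10 0 -50 0 0; -10 0 -50 0 0; -10 0 -50 0 0; -10 0 -50 0 0; -10 0 -50 0 0; -10 0 -50 0 0; -10 0 -50 0 0; 0 0 0 -10.2 0; 0 0 0 -10.2 0; 0 0 0 -10.2 0; 0 0 0 -10.2 0; 0 0 0 -10.2 0; 0 0 0 -10.2 0; 0 0 0 -10.2 0; 0 0 0 -10.2 0; 0 0 0 -10.2 0; 0 0 0 -10.2 0")

```text
time: 2.52
position: [0.5803, -0.3503, 0.2642]
tool_rot: [-1.101, -1.367, 1.366]
ft_force: [0.4, -0.2, -0.5]
grip_width: 1.0
```

```bash
python3 - <<'E'
from h import *
s=ctrl.get_state(); print(s['time'],s['position'],s['joint_positions'].round(3)); print(R.from_rotvec(s['tool_rot']).as_matrix().round(3))
for n in ['scene','side','wrist']: grab(n,n+'1')
crop('side1',150,110,200,130,4,'side1c')
crop('scene1',180,140,120,140,4.2,'scene1c')
E
```

```text
2.525 [ 0.58029845 -0.35025339  0.26423717] [ 0.604  0.369 -0.137  1.308  0.05   1.467  2.257]
[[-0.214  0.001 -0.977]
 [ 0.977 -0.001 -0.214]
 [-0.001 -1.    -0.001]]
```

View pics/wrist1.png

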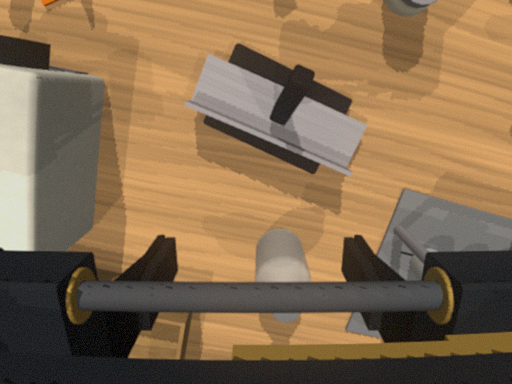

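View pics/side1c.png

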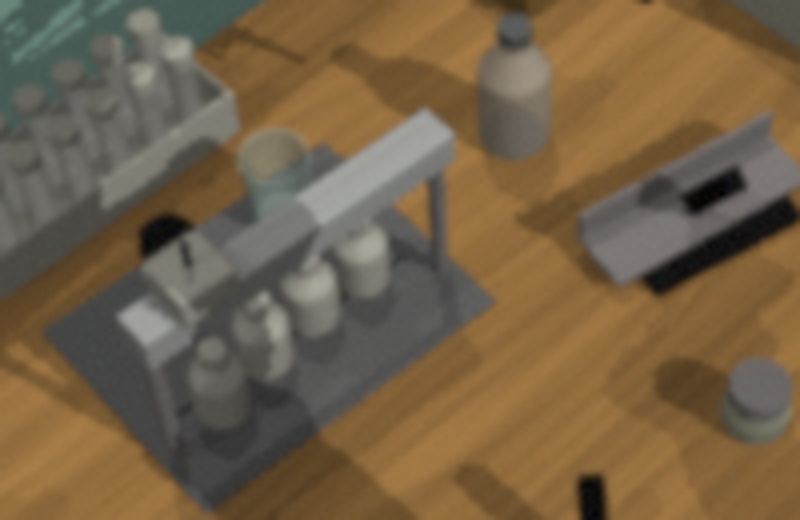

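View pics/scene1c.png

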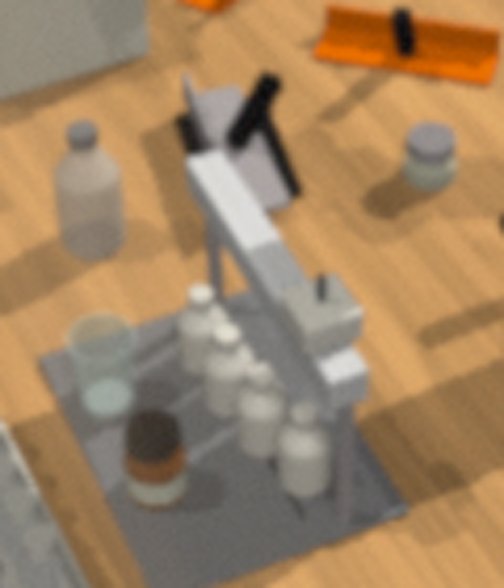

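```bash
python3 - <<'E'
from h import *
crop('wrist1',175,35,200,150,4,'wrist1c')
crop('side1',285,130,75,60,10,'side1r')
E
```

```text
(no output)
```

View pics/wrist1c.png

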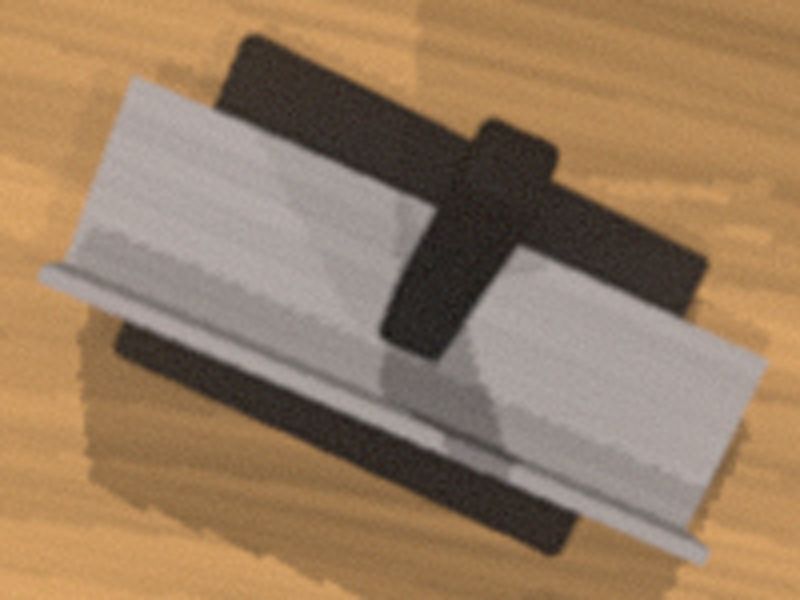

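View pics/side1r.png

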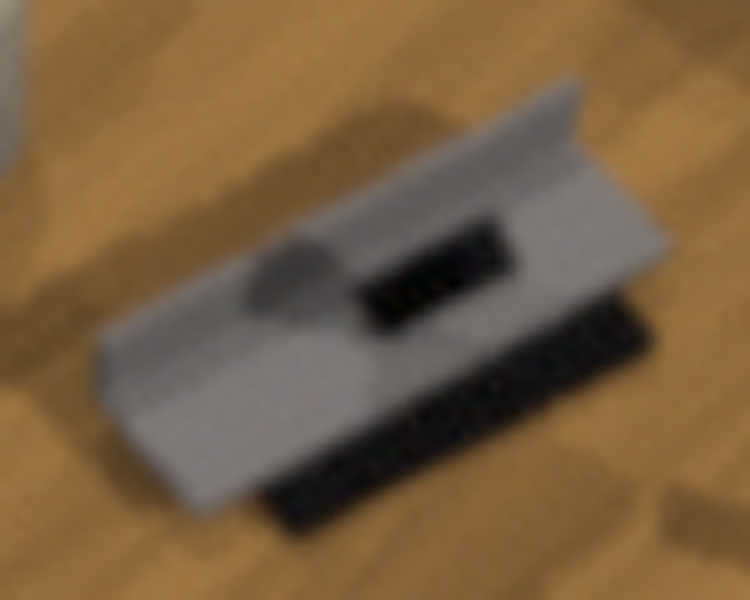

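```bash
cat > fit.py <<'E'
from h import *
from scipy.optimize import least_squares
def fitrul(obs,x0,z0):
    # obs list of (cam, pts(n,3) in edge frame mm, uv(n,2))
    def f(p):
        c,s=np.cos(p[2]),np.sin(p[2]); out=[]
        for d,P,uv in obs:
            P=np.array(P,float)/1000; W=np.stack([p[0]+c*P[:,0]-s*P[:,1],p[1]+s*P[:,0]+c*P[:,1],z0+P[:,2]],1)
            out.append((proj(d,W)-uv).ravel())
        return np.concatenate(out)
    r=least_squares(f,x0,loss='soft_l1'); return r.x,r.fun.reshape(-1,2).round(1)
E
python3 - <<'E'
from fit import *
w=load('wrist1'); s=load('side1')
P=[(-60,100,5),(-60,-100,5),(0,-100,35),(0,100,35)]
uw=np.array([(765,362),(135,80),(42,280),(702,563)])/4+[175,35]
us=np.array([(200,515),(675,240),(578,80),(100,345)])/10+[285,130]
for o in ([(w,P,uw)],[(s,P,us)],[(w,P,uw),(s,P,us)]):
    x,r=fitrul(o,[.54,-.34,-.2],.015); c,sn=np.cos(x[2]),np.sin(x[2])
    print('edge',x.round(4),np.degrees(x[2]),'grip',(x[:2]-.056*np.array([c,sn])).round(4)); print(r.tolist())
# rest
Pr=[(-50,-75,15),(-50,75,15),(50,-75,15),(50,75,15)]
ur=np.array([(248,35),(707,260),(118,352),(557,555)])/4+[175,35]
x,r=fitrul([(w,Pr,ur)],[.5,-.34,-.2],0); print('rest',x.round(4),np.degrees(x[2]),r.tolist(), x[:2]+.03*np.array([np.cos(x[2]),np.sin(x[2])]))
E
```

```text
edge [ 0.5488 -0.3451 -0.1925] -11.031600195782367 grip [ 0.4938 -0.3343]
[[1.2, -0.2], [-0.2, -1.1], [-1.1, 0.4], [0.3, 1.0]]
edge [ 0.5443 -0.3432 -0.1825] -10.45505483060869 grip [ 0.4893 -0.333 ]
[[0.3, 0.2], [0.1, 0.5], [-0.3, -0.3], [-0.1, -0.4]]
edge [ 0.5484 -0.345  -0.1917] -10.982244296680559 grip [ 0.4934 -0.3344]
[[1.3, -0.7], [-0.2, -1.5], [-1.0, 0.1], [0.5, 0.6], [-0.5, -1.0], [-0.4, -0.2], [-0.7, -1.1], [-0.7, -1.6]]
rest [ 0.5165 -0.342  -0.2242] -12.842856382382783 [[-0.5, -2.2], [2.2, -0.1], [-2.3, 0.4], [0.5, 1.7]] [ 0.54579447 -0.34871535]
```

```bash
python3 - <<'E'
from h import *
for n,st in (('scene0',(0.6494,0,.2215)),('side0',(0.6494,0,.2215)),('side1',(.5803,-.3503,.2642))):
    d=load(n); img=d['img'][:,:,::-1].copy(); img=cv2.resize(img,None,fx=4,fy=4,interpolation=cv2.INTER_CUBIC)
    for h in range(0,400,50):
        q=proj(d,np.array(st)+[0,0,h/1000])[0]*4
        cv2.circle(img,(int(q[0]),int(q[1])),4,(0,0,255),-1); cv2.putText(img,str(h),(int(q[0])+6,int(q[1])),0,.6,(0,255,255),2)
    c=(proj(d,np.array(st)+[0,0,.15])[0]*4).astype(int); x0=max(0,c[0]-350);y0=max(0,c[1]-300)
    cv2.imwrite('pics/ax_'+n+'.png',img[y0:y0+560,x0:x0+700])
E
```

```text
(no output)
```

View pics/ax_scene0.png

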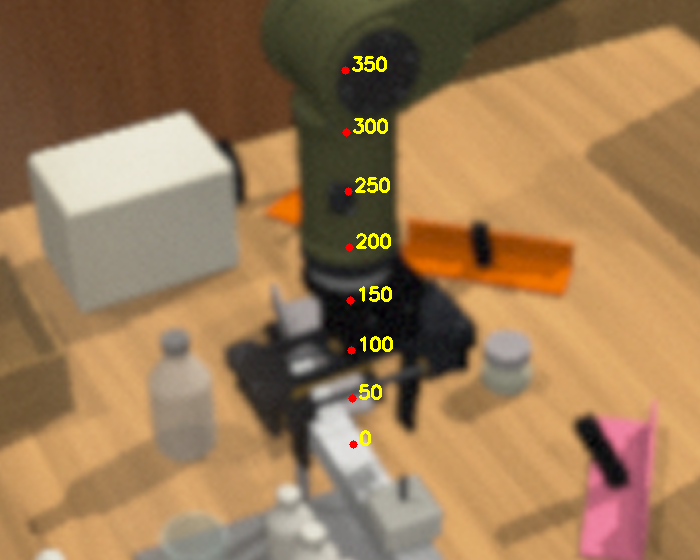

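View pics/ax_side1.png

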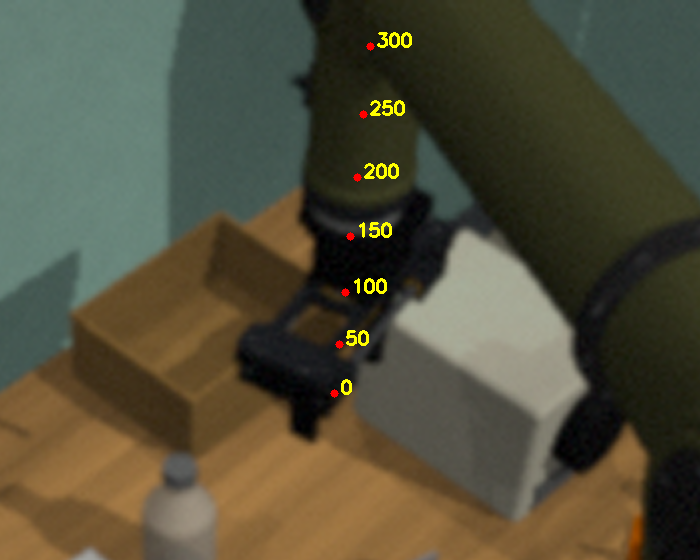

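```bash
python3 - <<'E'
from h import *
crop('side1',155,130,130,115,6,'side1d')
crop('scene1',185,205,100,90,7,'scene1d')
E
```

```text
(no output)
```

View pics/side1d.png

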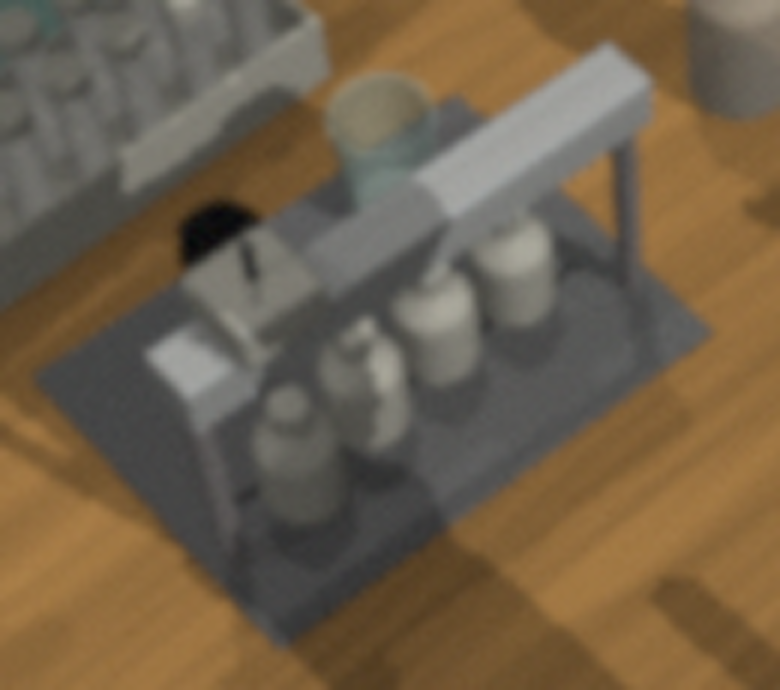

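View pics/scene1d.png

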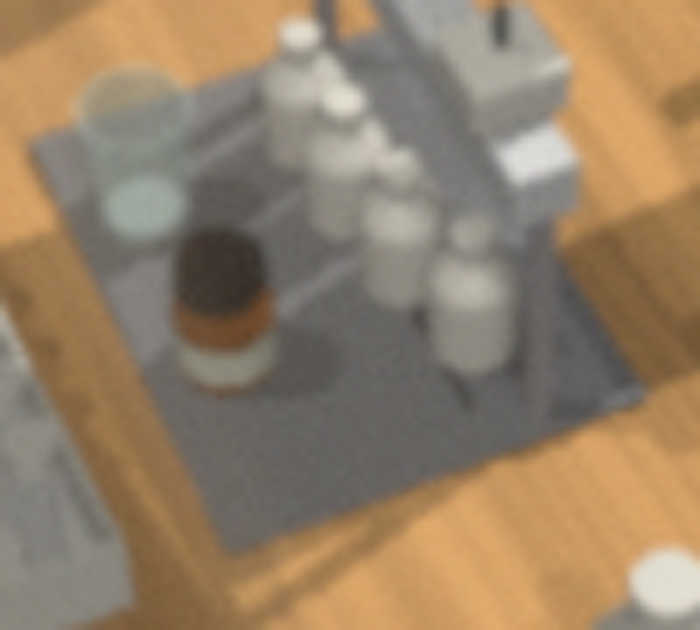

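```bash
cat >> fit.py <<'E'
def deckobs():
    s=load('side1'); c=load('scene1')
    us=np.array([(281,640),(712,330),(35,378),(455,95)])/6+[155,130]; Ps=[(-85,150,6),(-85,-150,6),(142,150,6),(142,-150,6)]
    uc=np.array([(232,550),(640,393),(32,148)])/7+[185,205]; Pc=[(142,150,6),(-85,150,6),(142,-150,6)]
    return s,c,Ps,us,Pc,uc
E
python3 - <<'E'
from fit import *
s,c,Ps,us,Pc,uc=deckobs()
for o in ([(s,Ps,us)],[(c,Pc,uc)],[(s,Ps,us),(c,Pc,uc)]):
    x,r=fitrul(o,[.67,-.01,-.05],0); print(x.round(4),np.degrees(x[2]).round(2),r.tolist())
L=x
def line(p): # world->line
    co,si=np.cos(L[2]),np.sin(L[2]); q=np.atleast_2d(p)[:,:2]-L[:2]; return np.c_[q@[co,si],q@[-si,co]]*1000
# beam top corners side: end right far (612,42), right near (652,82), left near(200?,)
for nm,d,uv,z in (('beam top R far/near',s,np.array([(612,42),(652,82)])/6+[155,130],.19),('beam bottom near R',s,np.array([(648,118),(215,425)])/6+[155,130],.155),
  ('line ends side',s,np.array([(240,497),(620,285)])/6+[155,130],.006),('line scene',c,np.array([(468,408),(418,318)])/7+[185,205],.006)):
    w=onz(d,uv,z); print(nm,w.round(4).tolist(),line(w).round(1).tolist())
# bottles: cap top centres z .091 ; body bottoms
cs=np.array([(300,35),(343,100),(398,165),(470,233)])/7+[185,205]
w=onz(c,cs,.088); print('caps scene',w.round(4).tolist(),line(w).round(1).tolist())
ss=np.array([(288,400),(368,335),(440,270)])/6+[155,130]
w=onz(s,ss,.088); print('caps side',w.round(4).tolist(),line(w).round(1).tolist())
E
```

```text
[ 0.6659 -0.0143 -0.0489] -2.8 [[-0.0, 1.7], [0.6, -0.3], [-0.9, -0.3], [0.2, -0.7]]
[ 0.6686 -0.0154 -0.0471] -2.7 [[-0.3, 0.5], [1.7, 0.0], [-0.7, -1.1]]
[ 0.6672 -0.0149 -0.0495] -2.83 [[-0.2, 1.3], [0.5, -0.6], [-1.0, -0.7], [0.2, -1.0], [0.0, 0.4], [2.0, 0.0], [-0.3, -1.2]]
beam top R far/near [[0.6462, -0.1579, 0.19], [0.6129, -0.154, 0.19]] [[-13.9, -143.8], [-47.3, -141.6]]
beam bottom near R [[0.6184, -0.1555, 0.155], [0.6294, 0.1218, 0.155]] [[-41.7, -142.8], [-44.5, 134.7]]
line ends side [[0.6743, 0.0961, 0.006], [0.6319, -0.1427, 0.006]] [[1.6, 111.2], [-28.9, -129.3]]
line scene [[0.6763, 0.1034, 0.006], [0.6717, 0.0399, 0.006]] [[3.2, 118.7], [1.8, 55.0]]
caps scene [[0.6688, -0.0986, 0.088], [0.6698, -0.0452, 0.088], [0.6654, 0.0087, 0.088], [0.6548, 0.0657, 0.088]] [[5.8, -83.5], [4.1, -30.1], [-2.9, 23.5], [-16.3, 80.0]]
caps side [[0.6553, 0.0656, 0.088], [0.657, 0.0104, 0.088], [0.6617, -0.0436, 0.088]] [[-15.8, 79.9], [-11.4, 24.8], [-4.0, -28.9]]
```

Call:
drive_tool(increments="0 0 0 7.75 0; 0 0 0 7.75 0; 0 0 0 7.75 0; 0 40 45 0 0; 0 60 45 0 0; 0 0 0 0 0")

```text
time: 3.42
position: [0.4912, -0.3311, 0.1659]
tool_rot: [-1.283, -1.052, 1.062]
ft_force: [0.9, 0.4, 0.3]
grip_width: 0.999
```

```bash
python3 - <<'E'
from h import *
s=ctrl.get_state(); print(s['time'],s['position']); print(R.from_rotvec(s['tool_rot']).as_matrix().round(4))
for n in ['side','wrist']: grab(n,n+'2')
crop('side2',230,80,200,140,4,'side2c')
s=load('side1'); c=load('scene1')
print('wash', onz(s,np.array([(515,148)])/4+[150,110],0.0), 'squat', onz(s,np.array([(757,430)])/4+[150,110],0.0),'carriage', onz(s,np.array([(255,275)])/6+[155,130],.22),onz(c,np.array([(500,60)])/7+[185,205],.22))
E
```

```text
3.425 [ 0.49115297 -0.33107376  0.16585288]
[[ 0.2005 -0.014  -0.9796]
 [ 0.9797  0.0076  0.2004]
 [ 0.0046 -0.9999  0.0152]]
wash [[ 0.67969684 -0.28733923  0.        ]] squat [[ 0.34178812 -0.21999137  0.        ]] carriage [[0.64204696 0.07541759 0.22      ]] [[0.64840261 0.08366785 0.22      ]]
```

View pics/wrist2.png

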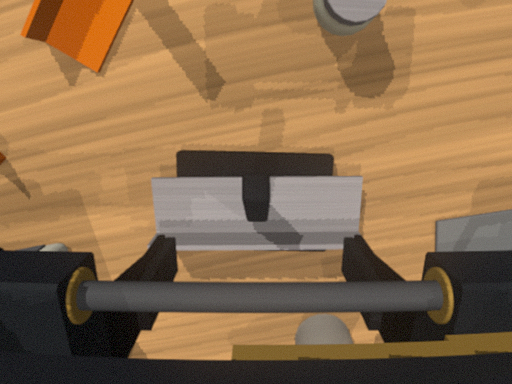

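View pics/side2c.png

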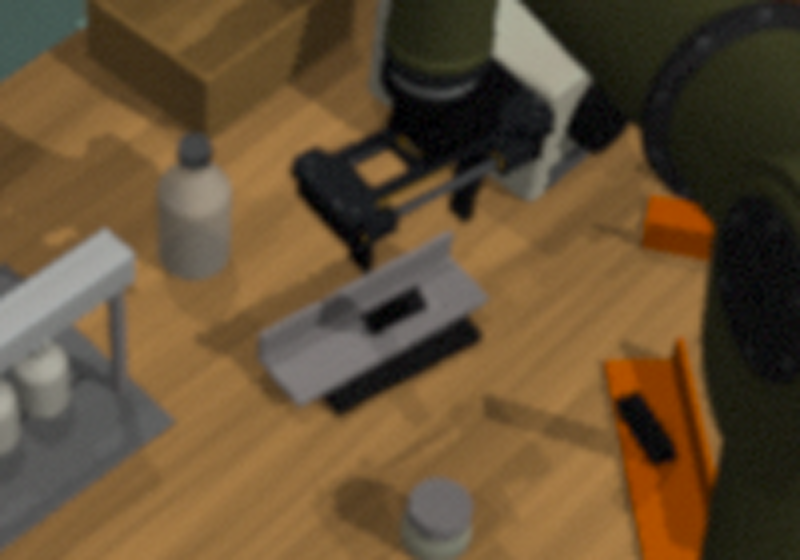

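```bash
python3 - <<'E'
from fit import *
w=load('wrist2'); crop('wrist2',140,130,240,140,3.3,'wrist2c')
a=onz(w,[(152,178),(362,177),(257,177.5)],.020); print(a.round(4).tolist())
v=a[1]-a[0]; psi=np.arctan2(-v[0],v[1]); print(np.degrees(psi),np.linalg.norm(v))
x=np.array([np.cos(psi),np.sin(psi)]); print('edge',a[2,:2]+.06*x,'grip',a[2,:2]+.004*x)
s=ctrl.get_state();print(s['position'],s['time'], R.from_rotvec(s['tool_rot']).as_matrix()[:,1].round(4))
E
```

```text
[[0.4706, -0.4311, 0.02], [0.509, -0.2366, 0.02], [0.49, -0.3338, 0.02]]
-11.157472703380206 0.19828077665459382
edge [ 0.5488335  -0.34542937] grip [ 0.49389195 -0.33459302]
[ 0.49949523 -0.33410763  0.17335529] 3.525 [ 9.e-04 -3.e-04 -1.e+00]
```

View pics/wrist2c.png

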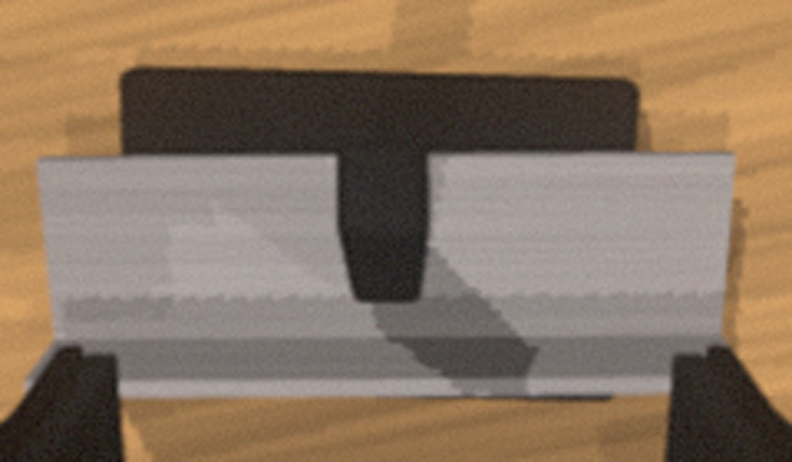

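Call:
drive_tool(increments="-1 0 6 0 0; 0 25 0 0 0; 0 25 0 0 0; 0 25 0 0 0; 0 20 0 0 0; 0 15 0 0 0; 0 10 0 0 0; 0 0 0 0 0; 0 0 0 0 0")

```text
time: 4.65
position: [0.4937, -0.3341, 0.0534]
tool_rot: [-1.297, -1.064, 1.063]
ft_force: [0.7, 0.7, 0.3]
grip_width: 0.998
```

```bash
python3 - <<'E'
from h import *
s=ctrl.get_state(); print(s['time'],s['position'],s['ft_force']); M=R.from_rotvec(s['tool_rot']).as_matrix();print(M.round(4))
g=s['position']-.0187*M[:,1]; print('grasp pt',g)
for n in ['side','scene','wrist']: grab(n,n+'3')
crop('side3',280,90,110,100,6,'side3c')
crop('scene3',195,130,90,90,6,'scene3c')
E
```

```text
4.65 [ 0.49368611 -0.33409964  0.05342923] [0.71542549 0.70985812 0.28026181]
[[ 1.951e-01  1.300e-03 -9.808e-01]
 [ 9.808e-01 -8.000e-04  1.951e-01]
 [-5.000e-04 -1.000e+00 -1.400e-03]]
grasp pt [ 0.49366237 -0.33408472  0.07212921]
```

View pics/side3c.png

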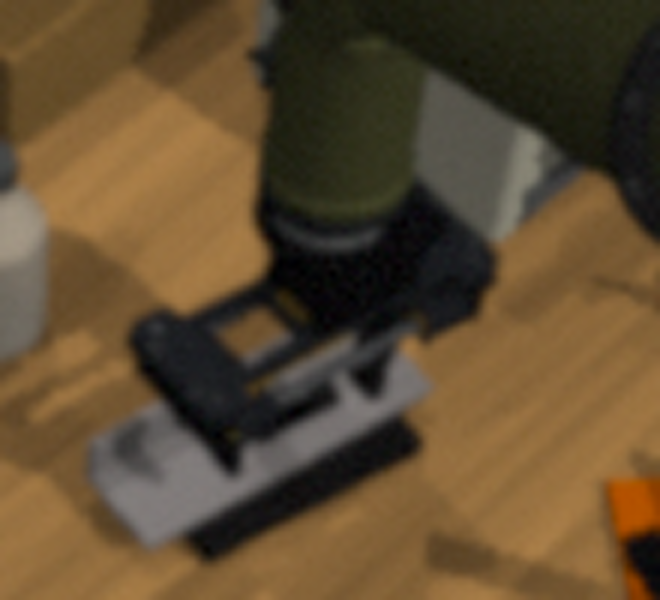

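View pics/scene3c.png

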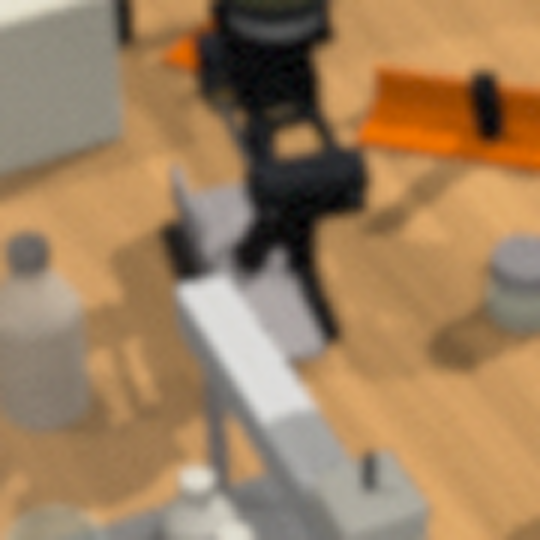

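View pics/wrist3.png

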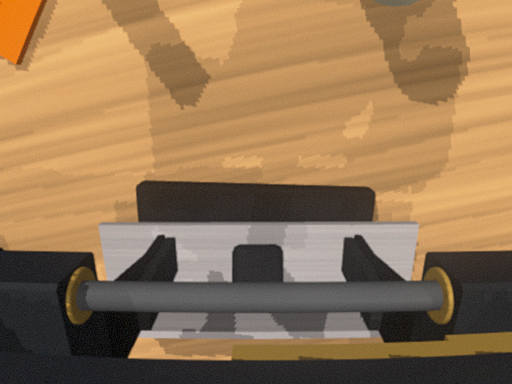

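Call:
drive_tool(increments="0 0 0 0 255; 0 0 0 0 255; 0 0 0 0 255; 0 0 0 0 255; 0 0 0 0 255; 0 0 0 0 255; 0 -3 0 0 255; 0 -10 0 0 255; 0 -20 0 0 255; 0 -20 0 0 255; 0 -10 0 0 255; 0 -5 0 0 255; 0 0 0 0 255; 0 0 0 0 255", squeeze=50)

```text
time: 6.55
position: [0.4925, -0.3335, 0.1197]
tool_rot: [-1.294, -1.063, 1.064]
ft_force: [-0.8, 0.2, -3.1]
grip_width: 0.229
```

```bash
python3 - <<'E'
from h import *
s=ctrl.get_state(); print(s['time'],s['position'],s['ft_force'],s['torque'],s['grip_width']); M=R.from_rotvec(s['tool_rot']).as_matrix();print(M.round(4))
for n in ['side','scene','wrist']: grab(n,n+'4')
crop('side4',280,90,110,100,6,'side4c')
E
```

```text
6.55 [ 0.49252649 -0.33345048  0.1197258 ] [-0.79936029  0.22151141 -3.08634303] [0.05410942 0.05408502 0.03683465] 0.2290714684138604
[[ 1.951e-01 -1.200e-03 -9.808e-01]
 [ 9.808e-01  8.000e-04  1.951e-01]
 [ 5.000e-04 -1.000e+00  1.300e-03]]
```

View pics/side4c.png

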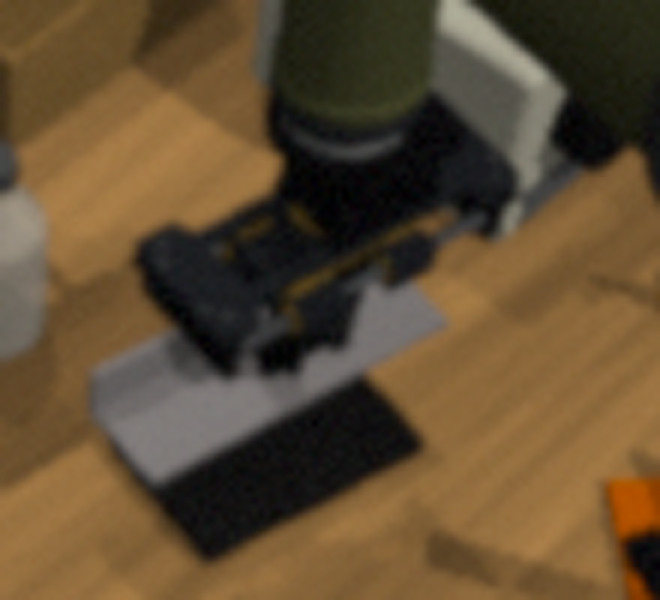

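View pics/wrist4.png

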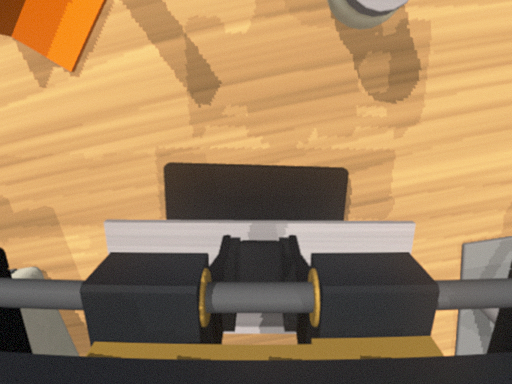

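Call:
drive_tool(increments="20 0 0 -4.2 255; 40 0 0 -4.2 255; 50 0 0 0 255; 50 0 0 0 255; 50 0 -5 0 255; 50 0 -10 0 255; 35 0 -10 0 255; 20 0 -10 0 255; 10 0 -10 0 255; 0 0 0 0 255; 0 0 0 0 255; 0 0 0 0 255")

```text
time: 8.2
position: [0.5595, -0.0134, 0.1205]
tool_rot: [-1.233, -1.17, 1.172]
ft_force: [-0.6, -0.1, -2.3]
grip_width: 0.225
```

```bash
python3 - <<'E'
from fit import *
s=ctrl.get_state(); print(s['time'],s['position'],s['ft_force'],s['grip_width']); M=R.from_rotvec(s['tool_rot']).as_matrix();print(M.round(4))
for n in ['side','scene','wrist']: grab(n,n+'5')
crop('side5',140,70,240,170,3.3,'side5c')
crop('scene5',180,130,130,130,4.5,'scene5c')
E
```

```text
8.2 [ 0.55954156 -0.01338344  0.12045676] [-0.63035168 -0.06009509 -2.33346831] 0.224771101652867
[[ 5.170e-02 -4.000e-04 -9.987e-01]
 [ 9.987e-01 -6.000e-04  5.170e-02]
 [-6.000e-04 -1.000e+00  4.000e-04]]
```

View pics/side5c.png

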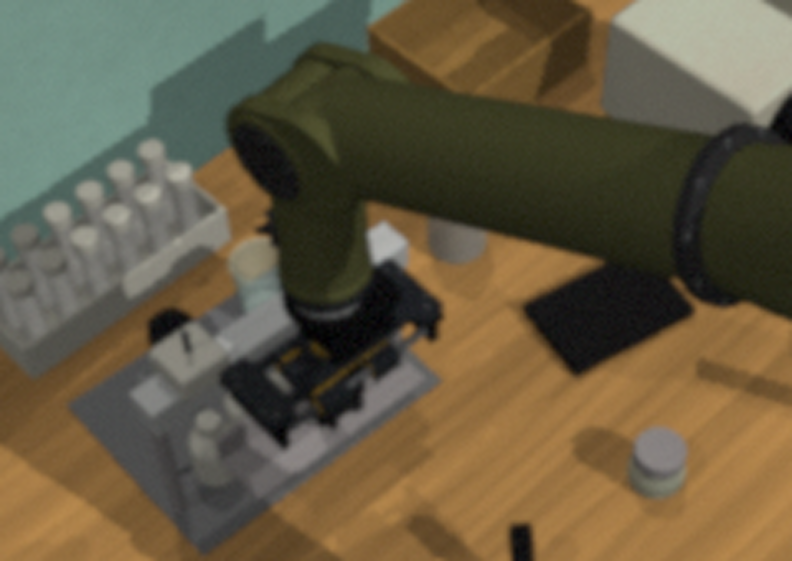

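View pics/scene5c.png

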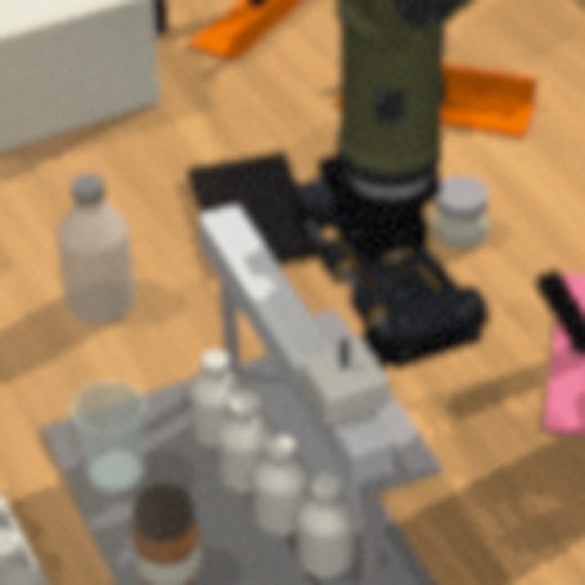

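View pics/wrist5.png

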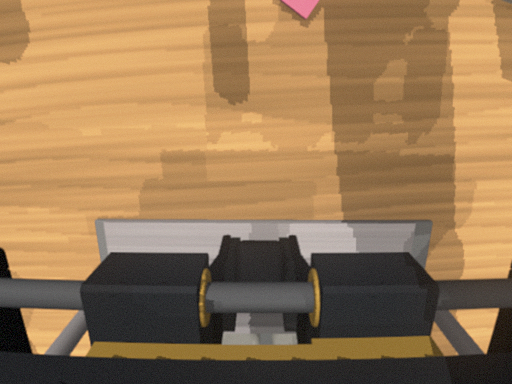

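```bash
python3 - <<'E'
from h import *
a=[]
for n in ('wrist3','wrist4','wrist5'):
    i=cv2.imread('pics/'+n+'.png')[200:360,70:460]; a.append(cv2.resize(i,None,fx=1.2,fy=1.2,interpolation=cv2.INTER_CUBIC))
cv2.imwrite('pics/cmp.png',np.vstack(a))
for n in ('wrist3','wrist4','wrist5'):
    d=load(n); T=d['camera_from_world']; print(n,(-T[:3,:3].T@T[:3,3]).round(4))
E
```

```text
wrist3 [ 0.4142 -0.3185  0.2156]
wrist4 [ 0.4136 -0.3182  0.2822]
wrist5 [ 0.4791 -0.009   0.2829]
```

View pics/cmp.png

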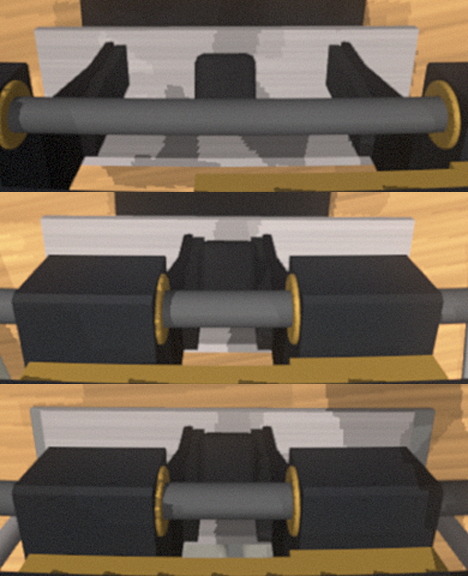

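```bash
python3 - <<'E'
from h import *
from scipy.optimize import brentq
TC={'wrist3':(0.4937,-.3341,.0534),'wrist4':(.4925,-.3335,.1197),'wrist5':(.5595,-.0134,.1205)}
for n,p in (('wrist3',[(36,28),(418,27)]),('wrist4',[(42,25),(413,28)]),('wrist5',[(32,24),(434,24)])):
    d=load(n); uv=np.array(p)/1.2+[70,200]
    f=lambda z:np.linalg.norm(np.diff(onz(d,uv,z),axis=0))-.2
    z=brentq(f,-.05,.2); a=onz(d,uv,z).mean(0); v=np.diff(onz(d,uv,z),axis=0)[0]; psi=np.arctan2(-v[0],v[1])
    x=np.array([np.cos(psi),np.sin(psi)]); t=np.array(TC[n]); print(n,'heel z',z.__round__(4),'rel tcp z',round(z-t[2],4),'fwd',((a-t)[:2]@x).round(4),'lat',((a-t)[:2]@[-x[1],x[0]]).round(4),np.degrees(psi).round(2))
E
python3 - <<'E'
import sys; sys.path.insert(0,'.')
from h import *
import os; os.chdir('.')
crop('side5',200,140,80,75,9,'side5d')
E
```

```text
wrist3 heel z 0.0181 rel tcp z -0.0353 fwd -0.0039 lat -0.0004 -11.01
wrist4 heel z 0.0782 rel tcp z -0.0415 fwd -0.0019 lat 0.0002 -11.69
wrist5 heel z 0.095 rel tcp z -0.0255 fwd -0.0093 lat 0.0034 -2.87
```

View pics/side5d.png

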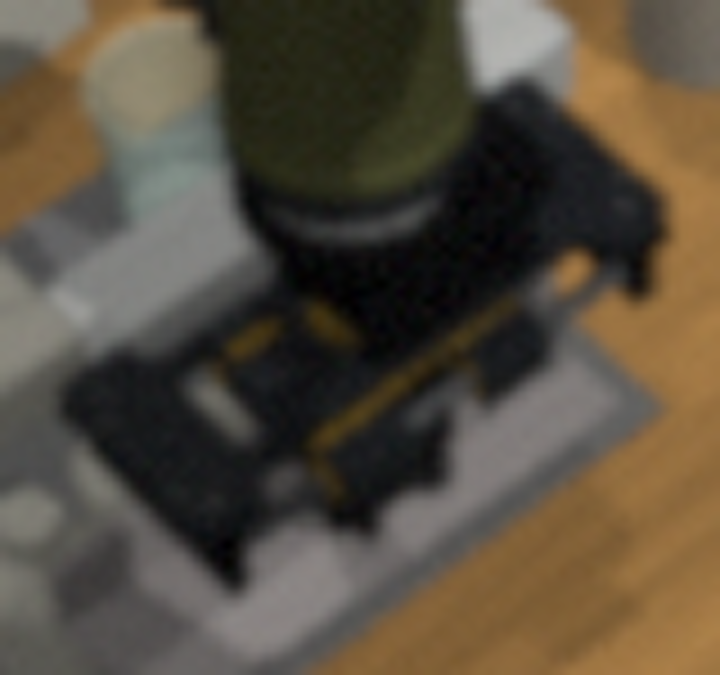

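```bash
python3 - <<'E'
from h import *
a=[]
for n in ('wrist4','wrist5'):
    for x0 in (80,370):
        i=cv2.imread('pics/'+n+'.png')[205:260,x0:x0+75]; a.append(cv2.resize(i,None,fx=5,fy=5,interpolation=cv2.INTER_CUBIC))
cv2.imwrite('pics/cmp2.png',np.vstack([np.hstack(a[:2]),np.hstack(a[2:])]))
E
```

```text
(no output)
```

View pics/cmp2.png

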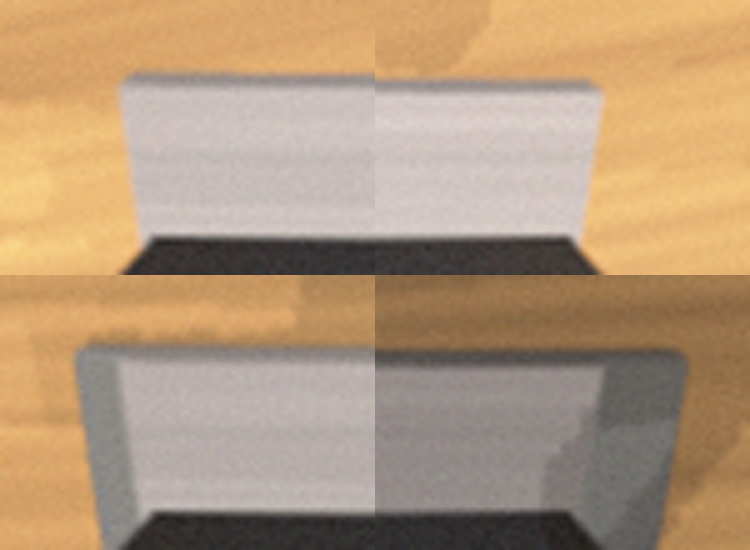

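Call:
drive_tool(increments="0 10 4 0 255; 0 20 0 0 255; 0 20 0 0 255; 0 12 0 0 255; 0 5 0 0 255; 0 2 0 0 255; 0 0 0 0 255; 0 0 0 0 255")

```text
time: 9.35
position: [0.5565, -0.0118, 0.0522]
tool_rot: [-1.233, -1.173, 1.172]
ft_force: [0.3, -0.2, -3.0]
grip_width: 0.226
```

```bash
python3 - <<'E'
from fit import *
s=ctrl.get_state(); print(s['time'],s['position'],s['ft_force'],s['torque'],s['grip_width'])
for n in ['side','scene','wrist']: grab(n,n+'6')
crop('side6',150,110,130,130,4.6,'side6c')
crop('scene6',180,150,120,120,4.8,'scene6c')
E
```

```text
9.35 [ 0.55648219 -0.01178035  0.05219938] [ 0.34600851 -0.24214702 -3.0017896 ] [ 0.09794123 -0.01424177  0.03553184] 0.2263448567092003
```

View pics/side6c.png

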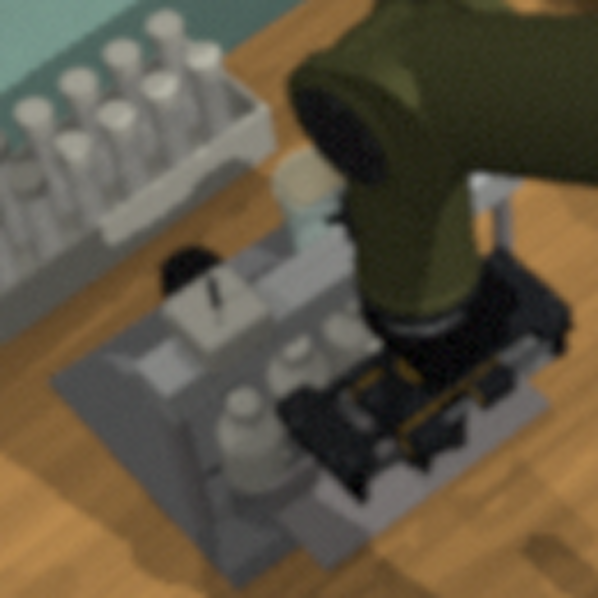

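View pics/scene6c.png

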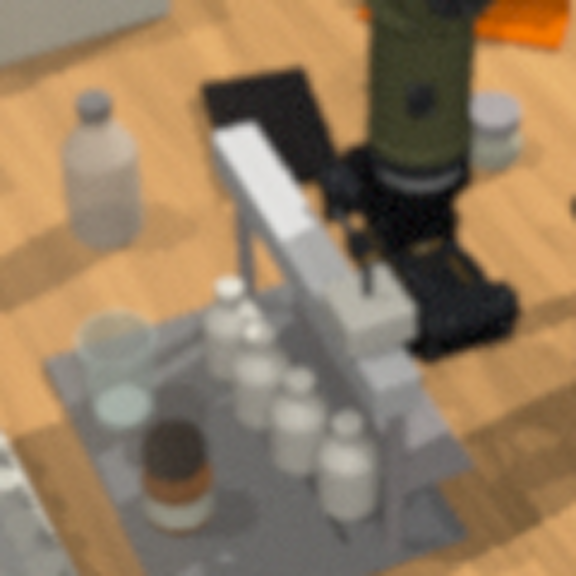

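Call:
drive_tool(increments="0 2 -2 0 255; 0 0 -3 0 255; 0 0 -4 0 255; 0 0 -4 0 255; 0 0 -4 0 255; 0 0 -3 0 255; 0 0 -2 0 255; 0 0 0 0 255; 0 0 0 0 255")

```text
time: 10.62
position: [0.5766, -0.0127, 0.0505]
tool_rot: [-1.23, -1.17, 1.174]
ft_force: [-6.9, 1.0, 8.0]
grip_width: 0.225
```

```bash
python3 - <<'E'
from fit import *
s=ctrl.get_state(); print(s['time'],s['position'],s['ft_force'],s['torque'],s['grip_width'])
for n in ['side','scene','wrist']: grab(n,n+'7')
crop('side7',150,110,130,130,4.6,'side7c')
crop('scene7',180,150,120,120,4.8,'scene7c')
L=np.array([.669,-.015]);p=np.radians(-2.85);c,q=np.cos(p),np.sin(p);d=s['position'][:2]-L;print('tcp line',d@[c,q],d@[-q,c])
E
```

```text
10.625 [ 0.57657414 -0.01271402  0.05052878] [-6.93565647  1.02315599  7.97744148] [0.27183016 1.52356781 0.10634203] 0.22466205198896558
tcp line -0.0924252071077504 -0.0023123860319849802
```

View pics/side7c.png

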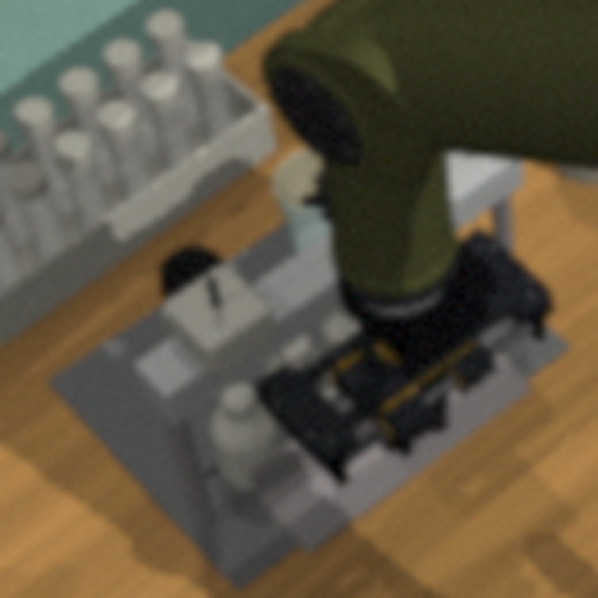

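View pics/scene7c.png

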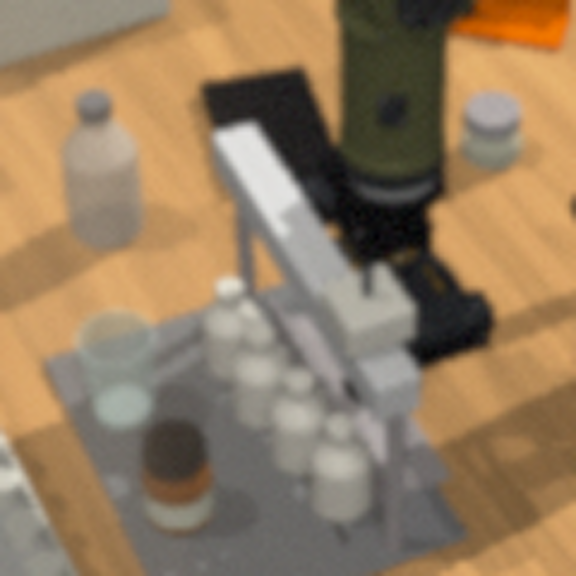

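Call:
drive_tool(increments="0 0 0 0 150; 0 0 0 0 150; 0 0 0 0 150; 0 -4 0 0 150; 0 -5 8 0 150; 0 0 10 0 150; 0 0 5 0 150; 0 0 0 0 150; 0 0 0 0 150")

```text
time: 11.9
position: [0.5551, -0.0118, 0.0586]
tool_rot: [-1.233, -1.173, 1.172]
ft_force: [-0.3, -0.2, -0.9]
grip_width: 0.416
```

```bash
python3 - <<'E'
from fit import *
s=ctrl.get_state(); print(s['time'],s['position'],s['ft_force'],s['grip_width']);print(R.from_rotvec(s['tool_rot']).as_matrix().round(4))
for n in ['side','scene','wrist']: grab(n,n+'8')
crop('wrist8',60,180,380,190,2.1,'wrist8c')
crop('scene8',180,150,120,120,4.8,'scene8c')
L=np.array([.669,-.015]);p=np.radians(-2.85);c,q=np.cos(p),np.sin(p);d=s['position'][:2]-L;print('tcp line',d@[c,q],d@[-q,c])
E
```

```text
11.9 [ 0.55509442 -0.01177763  0.05862272] [-0.312342   -0.21196223 -0.92811789] 0.4164723618737291
[[ 4.970e-02  4.000e-04 -9.988e-01]
 [ 9.988e-01 -1.000e-04  4.970e-02]
 [-1.000e-04 -1.000e+00 -4.000e-04]]
tcp line -0.11392491368004662 -0.002445157247274841
```

View pics/wrist8c.png

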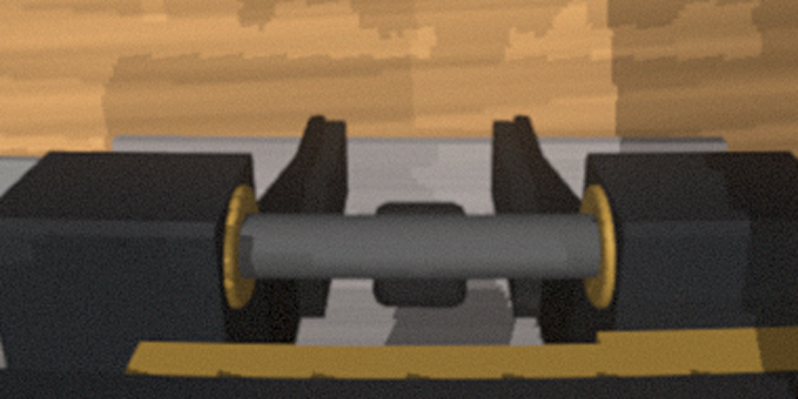

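View pics/scene8c.png

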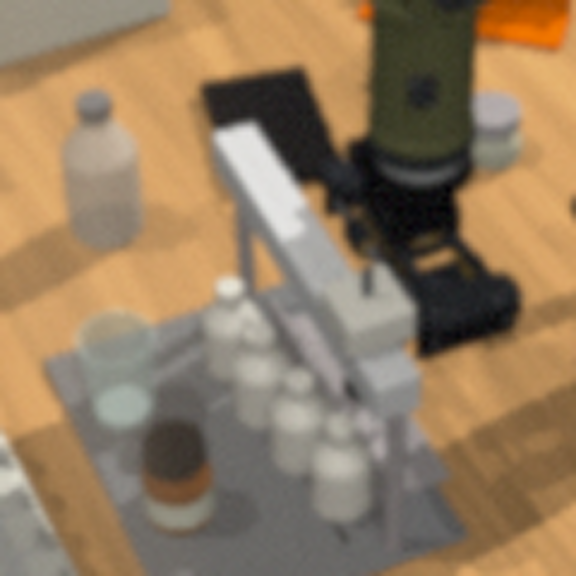

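```bash
python3 - <<'E'
from fit import *
w=load('wrist8'); k=lambda L:np.array(L)/2.1+[60,180]
s=ctrl.get_state(); t=s['position'][:2]; x=np.array([.9988,-.0497]); y=np.array([.0497,.9988])
L=np.array([.669,-.015])
for nm,uv,z in (('heel top L/R',[(112,141),(728,143)],.011),('handle top rear L/R',[(380,205),(463,205)],.0858)):
    a=onz(w,k(uv),z); m=a.mean(0)[:2]
    print(nm,a.round(4).tolist(),'rel tcp fwd',((m-t)@x).round(4),'lat',((m-t)@y).round(4),'line x',((m-L)@x).round(4),'width',np.linalg.norm(a[1]-a[0]).round(4))
v=onz(w,k([(112,141),(728,143)]),.011); print(np.degrees(np.arctan2(-(v[1]-v[0])[0],(v[1]-v[0])[1])))
E
```

```text
heel top L/R [[0.5688, -0.1121, 0.011], [0.5793, 0.0876, 0.011]] rel tcp fwd 0.0189 lat 0.0004 line x -0.095 width 0.2
handle top rear L/R [[0.5525, -0.02, 0.0858], [0.5533, -0.0024, 0.0858]] rel tcp fwd -0.0023 lat 0.0005 line x -0.1161 width 0.0176
-2.998269799593788
```

Call:
drive_tool(increments="0 0 1 0 150; 0 0 0 0 255; 0 0 0 0 255; 0 0 0 0 255; 0 0 0 0 255; 0 0 -2 0 255; 0 0 -3 0 255; 0 0 -3 0 255; 0 0 -3 0 255; 0 0 -3 0 255; 0 0 -3 0 255; 0 0 -3 0 255; 0 0 -2 0 255; 0 0 0 0 255; 0 0 0 0 255", squeeze=60)

```text
time: 13.92
position: [0.5729, -0.0125, 0.0586]
tool_rot: [-1.228, -1.168, 1.176]
ft_force: [-9.0, 0.5, 7.9]
grip_width: 0.213
```

```bash
python3 - <<'E'
from fit import *
s=ctrl.get_state(); print(s['time'],s['position'],s['ft_force'],s['torque'],s['grip_width'])
for n in ['side','scene','wrist']: grab(n,n+'9')
crop('wrist9',60,180,380,190,2.1,'wrist9c')
crop('scene9',185,205,100,90,7,'scene9c')
L=np.array([.669,-.015]);p=np.radians(-2.85);c,q=np.cos(p),np.sin(p);d=s['position'][:2]-L;print('tcp line',d@[c,q],d@[-q,c])
E
```

```text
13.925 [ 0.57292658 -0.01248962  0.05860766] [-9.04781887  0.51875942  7.89753083] [0.24766686 1.91888477 0.00525975] 0.21257619901349473
tcp line -0.09607941280263183 -0.002269625185943963
```

View pics/wrist9c.png

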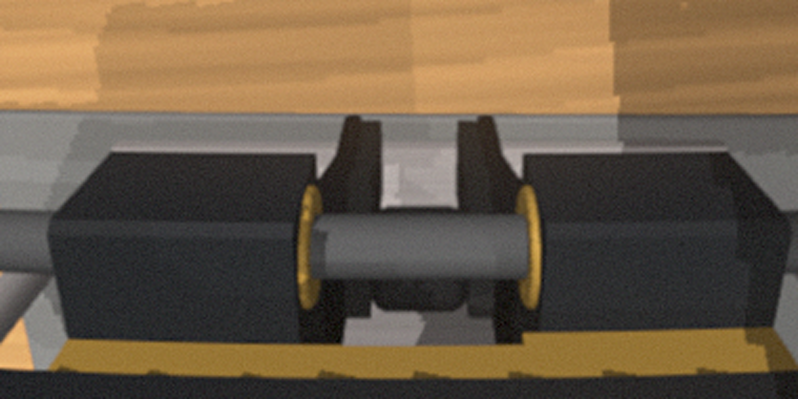

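View pics/scene9c.png

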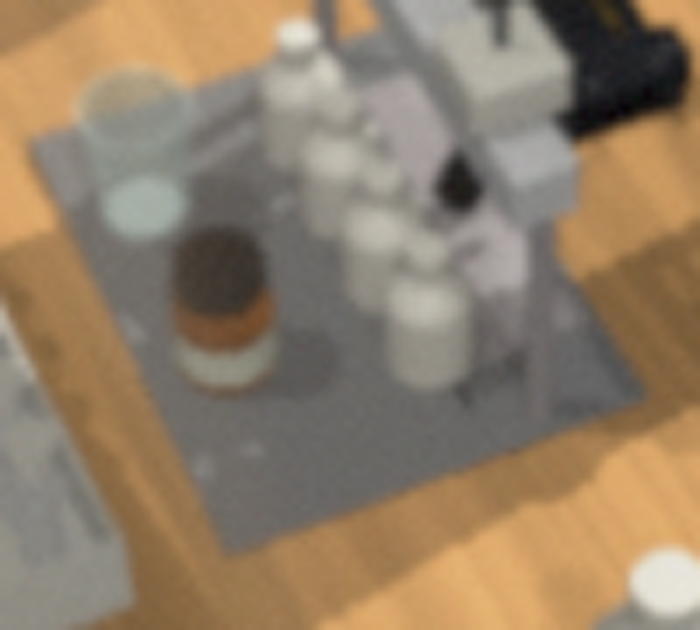

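Call:
drive_tool(increments="0 -1 -1 0 255; 0 0 -2 0 255; 0 0 -2 0 255; 0 0 -2 0 255; 0 0 -1 0 255; 0 0 0 0 255; 0 0 0 0 255")

```text
time: 14.95
position: [0.5815, -0.013, 0.059]
tool_rot: [-1.228, -1.169, 1.175]
ft_force: [-7.3, 0.4, 4.0]
grip_width: 0.218
```

```bash
python3 - <<'E'
from fit import *
s=ctrl.get_state(); print(s['time'],s['position'],s['ft_force'],s['torque'],s['grip_width'])
for n in ['side','scene','wrist']: grab(n,n+'10')
crop('wrist10',60,180,380,190,2.1,'wrist10c')
crop('scene10',185,205,100,90,7,'scene10c')
crop('side10',150,130,130,115,6,'side10c')
L=np.array([.669,-.015]);p=np.radians(-2.85);c,q=np.cos(p),np.sin(p);d=s['position'][:2]-L;print('tcp line',d@[c,q],d@[-q,c])
E
```

```text
14.95 [ 0.5814798  -0.01300216  0.05898264] [-7.26929086  0.43368753  4.01317526] [0.22480773 1.23452039 0.06866609] 0.21783057555009708
tcp line -0.08751128651110292 -0.002356254271785223
```

View pics/wrist10c.png

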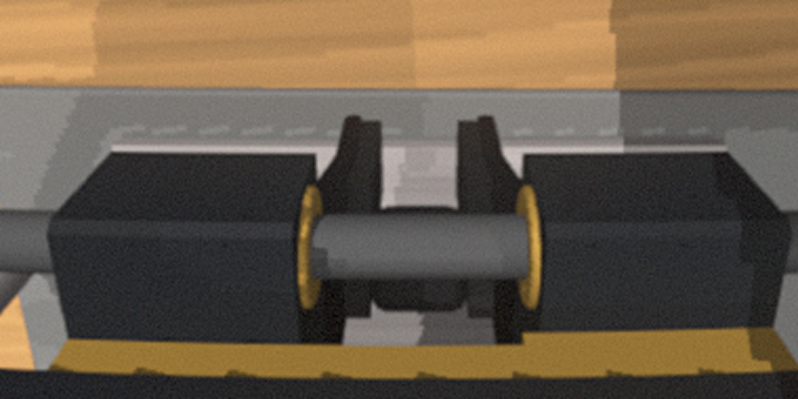

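View pics/scene10c.png

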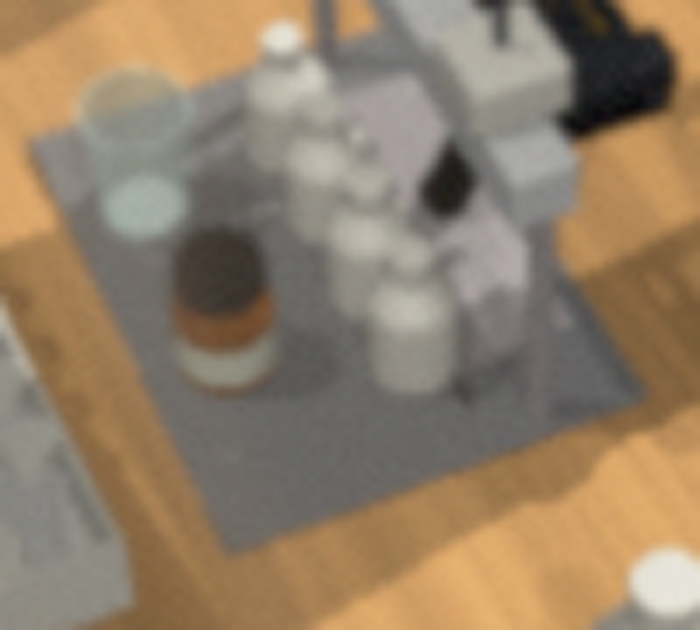

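View pics/side10c.png

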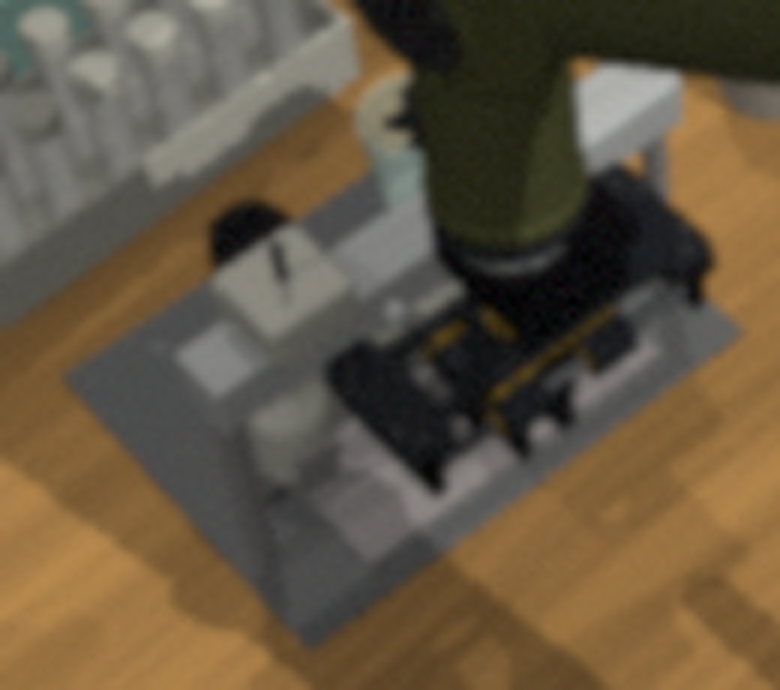

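```bash
python3 - <<'E'
from fit import *
w=load('wrist10'); k=lambda L:np.array(L)/2.1+[60,180]
s=ctrl.get_state(); t=s['position'][:2]; x=np.array([.9988,-.0497]); y=np.array([.0497,.9988]); L=np.array([.669,-.015])
for nm,uv,z in (('heel top',[(112,147),(728,148)],.011),('handle top rear',[(380,208),(463,208)],.0858),('deck front',[(0,87),(798,90)],.006)):
    a=onz(w,k(uv),z); m=a.mean(0)[:2]; print(nm,a.round(4).tolist(),'rel tcp',((m-t)@x).round(4),'line x',((m-L)@x).round(4),np.linalg.norm(a[1]-a[0]).round(4))
c=load('scene10'); q=lambda L:np.array(L)/7+[185,205]
a=onz(c,q([(465,393),(458,378),(470,405)]),.006); print('line pts',a.round(4).tolist(),[( (p[:2]-L)@x).round(4) for p in a])
big=cv2.resize(cv2.imread('pics/scene10.png')[235:275,225:275],None,fx=14,fy=14,interpolation=cv2.INTER_CUBIC); cv2.imwrite('pics/s10z.png',big)
# overlay of predicted line and edge
im=big.copy()
def P(p): return tuple(((proj(c,p)[0]-[225,235])*14).astype(int))
for xx,col in ((0,(0,0,255)),(-.007,(0,255,0))):
    pts=[np.r_[L+x*xx+y*yy,.006] for yy in (.08,.1,.12,.14)]
    for a,b in zip(pts,pts[1:]): cv2.line(im,P(a),P(b),col,1)
cv2.imwrite('pics/s10o.png',np.hstack([big,im])[:,:1400][:, :])
print(big.shape)
E
```

```text
heel top [[0.5972, -0.1139, 0.011], [0.6072, 0.0866, 0.011]] rel tcp 0.0207 line x -0.0668 0.2008
handle top rear [[0.5799, -0.0213, 0.0858], [0.5808, -0.0036, 0.0858]] rel tcp -0.0012 line x -0.0887 0.0177
deck front [[0.5766, -0.1508, 0.006], [0.5902, 0.1109, 0.006]] rel tcp 0.0023 line x -0.0852 0.2621
line pts [[0.6731, 0.0943, 0.006], [0.6718, 0.0842, 0.006], [0.6745, 0.1022, 0.006]] [np.float64(-0.0013), np.float64(-0.0021), np.float64(-0.0003)]
(560, 700, 3)
```

```bash
python3 -c "
import cv2;i=cv2.imread('pics/s10o.png');cv2.imwrite('pics/s10p.png',cv2.resize(i,(800,int(i.shape[0]*800/i.shape[1]))))"
```

```text
(no output)
```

View pics/s10p.png

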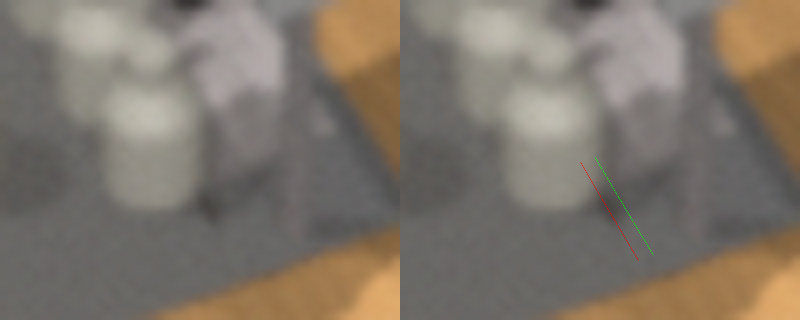

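Call:
drive_tool(increments="0 0 -1 0 255; 0 0 -1 0 255; 0 0 -0.5 0 255; 0 0 0 0 255; 0 0 0 0 255")

```text
time: 15.72
position: [0.5839, -0.0131, 0.059]
tool_rot: [-1.228, -1.168, 1.175]
ft_force: [-6.0, 0.9, 4.2]
grip_width: 0.211
```

```bash
python3 - <<'E'
from fit import *
s=ctrl.get_state(); print(s['time'],s['position'],s['ft_force'],s['torque'],s['grip_width'])
for n in ['scene','wrist']: grab(n,n+'11')
crop('wrist11',60,180,380,190,2.1,'wrist11c')
crop('scene11',185,205,100,90,7,'scene11c')
L=np.array([.669,-.015]);p=np.radians(-2.85);c,q=np.cos(p),np.sin(p);d=s['position'][:2]-L;print('tcp line',d@[c,q],d@[-q,c])
E
```

```text
15.725 [ 0.58386391 -0.01312043  0.05900145] [-5.99406198  0.87353316  4.23136992] [0.16547856 1.26553692 0.0580412 ] 0.21065237838615034
tcp line -0.08512423923264552 -0.0023558382868114746
```

View pics/wrist11c.png

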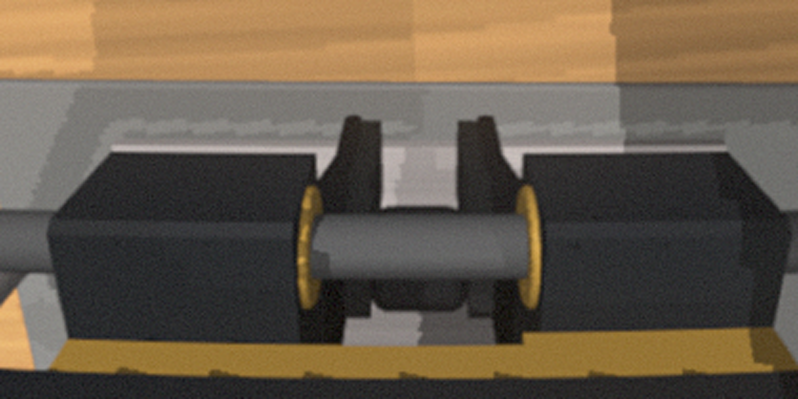

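View pics/scene11c.png

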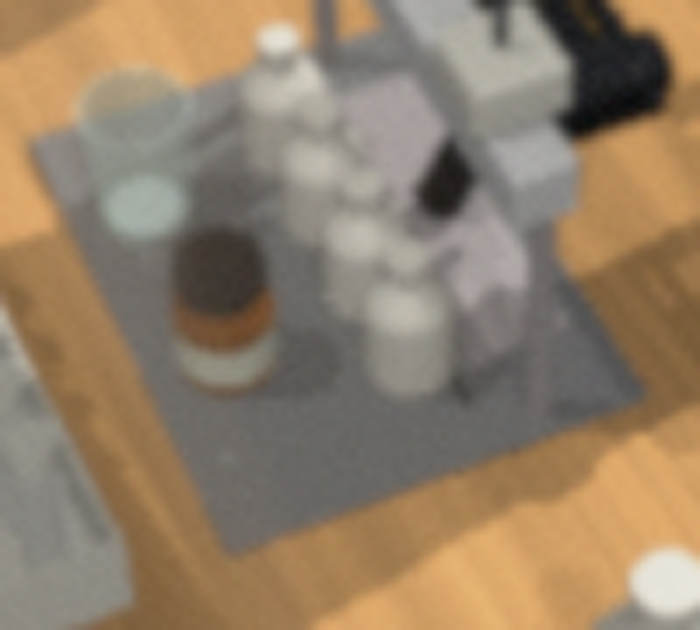

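```bash
python3 - <<'E'
from fit import *
c=load('scene11'); q=lambda L:np.array(L)/7+[185,205]; x=np.array([.9988,-.0497]); y=np.array([.0497,.9988]); L=np.array([.669,-.015])
w=onz(c,q([(280,42),(320,112),(360,183),(405,255)]),.088)
for p in w: print('cap',((p[:2]-L)@x*1000).round(1),((p[:2]-L)@y*1000).round(1))
im=cv2.resize(cv2.imread('pics/scene11.png')[205:295,185:285],None,fx=7,fy=7,interpolation=cv2.INTER_CUBIC)
def P(p): return tuple(((proj(c,p)[0]-[185,205])*7+3).astype(int))
for yy in (-.0815,-.027,.027,.082):
  for z in (.006,.065):
    pts=[P(np.r_[L+x*(.0185+.023*np.cos(a))+y*(yy+.023*np.sin(a)),z]) for a in np.linspace(0,2*np.pi,40)]
    cv2.polylines(im,[np.array(pts)],True,(0,255,0) if z<.01 else (0,255,255),1)
cv2.line(im,P(np.r_[L-y*.12,.006]),P(np.r_[L+y*.12,.006]),(0,0,255),1)
cv2.imwrite('pics/s11o.png',im)
E
```

```text
cap 15.5 -83.1
cap 16.3 -27.2
cap 17.3 26.6
cap 16.4 79.4
```

View pics/s11o.png

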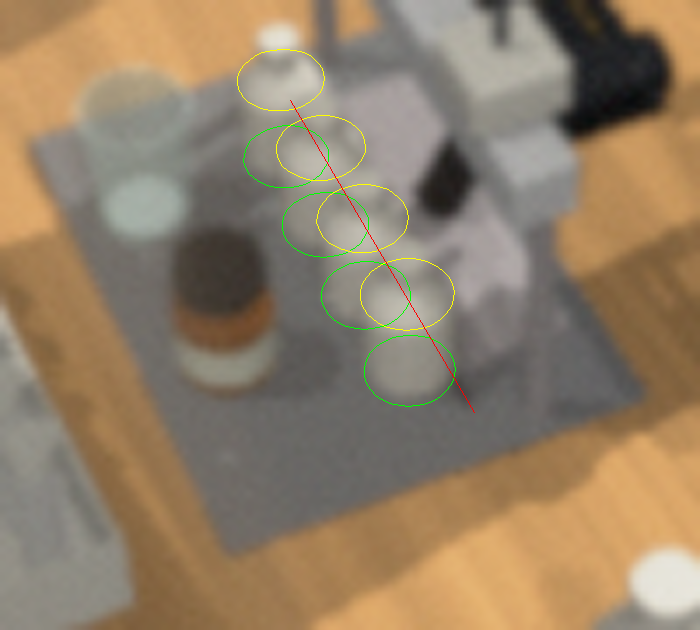

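Call:
drive_tool(increments="0 0 0 0 150; 0 0 0 0 150; 0 0 0 0 150; 0 -2 2 0 150; 0 0 2 0 150; 0 0 0 0 150; 0 0 0 0 255; 0 0 0 0 255; 0 0 0 0 255; 0 0 0 0 255; 0 0 -1 0 255; 0 0 -1 0 255; 0 0 -1 0 255; 0 0 -1 0 255; 0 0 0 0 255; 0 0 0 0 255")

```text
time: 17.82
position: [0.5835, -0.0132, 0.0616]
tool_rot: [-1.228, -1.168, 1.176]
ft_force: [-9.2, 0.6, 8.2]
grip_width: 0.218
```

```bash
python3 - <<'E'
from fit import *
s=ctrl.get_state(); print(s['time'],s['position'],s['ft_force'],s['torque'],s['grip_width'])
for n in ['scene','wrist']: grab(n,n+'12')
crop('wrist12',60,180,380,190,2.1,'wrist12c')
L=np.array([.669,-.015]);p=np.radians(-2.85);c,q=np.cos(p),np.sin(p);d=s['position'][:2]-L;print('tcp line',d@[c,q],d@[-q,c])
c=load('scene12'); x=np.array([.9988,-.0497]); y=np.array([.0497,.9988]); L=np.array([.669,-.015])
im=cv2.resize(cv2.imread('pics/scene12.png')[205:295,185:285],None,fx=7,fy=7,interpolation=cv2.INTER_CUBIC)
def P(p): return tuple(((proj(c,p)[0]-[185,205])*7+3).astype(int))
for yy in (-.0815,-.027,.027,.082):
  for z in (.006,.065):
    pts=[P(np.r_[L+x*(.021+.023*np.cos(a))+y*(yy+.023*np.sin(a)),z]) for a in np.linspace(0,2*np.pi,40)]
    cv2.polylines(im,[np.array(pts)],True,(0,255,0) if z<.01 else (0,255,255),1)
cv2.imwrite('pics/s12o.png',im)
E
```

```text
17.825 [ 0.58350055 -0.01315798  0.06160302] [-9.15714622  0.61468268  8.24382513] [ 0.1814147   1.9374985  -0.04855508] 0.21830593811840096
tcp line -0.08548528789674253 -0.002411403577261775
```

View pics/wrist12c.png

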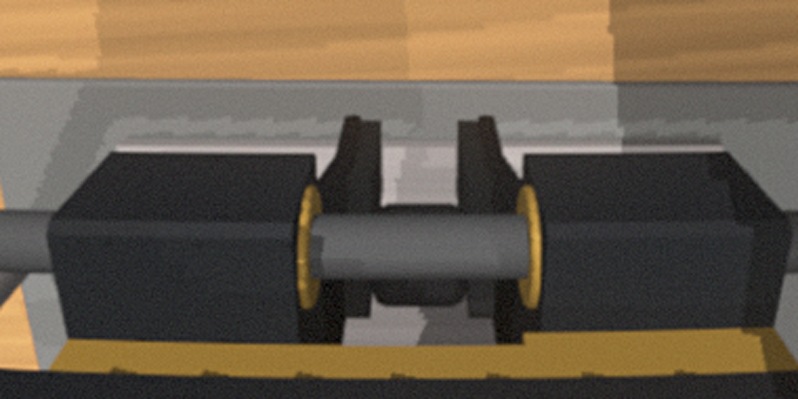

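View pics/s12o.png

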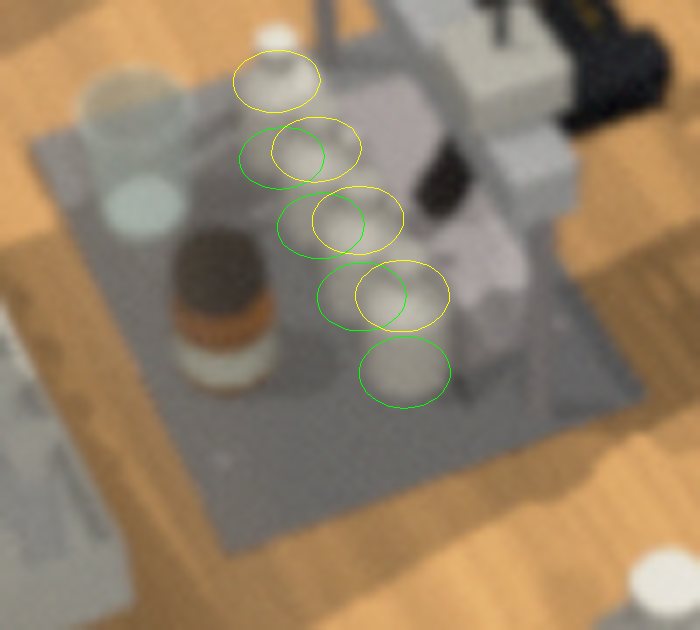

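```bash
python3 - <<'E'
from fit import *
k=lambda L:np.array(L)/2.1+[60,180]
x=np.array([.9988,-.0497]); L=np.array([.669,-.015])
for n,uv,dv in (('wrist11',[(112,147),(728,147)],[(0,80),(798,84)]),('wrist12',[(115,147),(723,148)],[(0,78),(798,82)])):
    w=load(n); 
    for u,z in ((uv,.011),(dv,.006)):
        a=onz(w,k(u),z); m=a.mean(0)[:2]; print(n,'line x',((m-L)@x).round(4),np.linalg.norm(a[1]-a[0]).round(4))
E
```

```text
wrist11 line x -0.0646 0.2007
wrist11 line x -0.0851 0.2613
wrist12 line x -0.0636 0.2005
wrist12 line x -0.0853 0.2642
```

Call:
drive_tool(increments="0 -1 -0.5 0 255; 0 0 -0.7 0 255; 0 0 -0.5 0 255; 0 0 0 0 255; 0 0 0 0 255; 0 0 0 0 255")

```text
time: 18.68
position: [0.5858, -0.0133, 0.062]
tool_rot: [-1.229, -1.169, 1.175]
ft_force: [-7.0, 0.1, 3.9]
grip_width: 0.214
```

```bash
python3 - <<'E'
from fit import *
s=ctrl.get_state(); print(s['time'],s['position'],s['ft_force'],s['torque'],s['grip_width'])
for n in ['scene','wrist']: grab(n,n+'13')
i=cv2.imread('pics/wrist13.png')[205:260,60:440]; cv2.imwrite('pics/w13c.png',cv2.resize(i,None,fx=2.1,fy=4.2,interpolation=cv2.INTER_CUBIC))
crop('scene13',185,205,100,90,7,'scene13c')
L=np.array([.669,-.015]);p=np.radians(-2.85);c,q=np.cos(p),np.sin(p);d=s['position'][:2]-L;print('tcp line',d@[c,q],d@[-q,c])
E
```

```text
18.675 [ 0.58576481 -0.01325643  0.06199493] [-6.99154368  0.12612808  3.94602528] [0.20463711 1.26027876 0.02769268] 0.21376459511851417
tcp line -0.0832189295291244 -0.0023971531825738414
```

View pics/w13c.png

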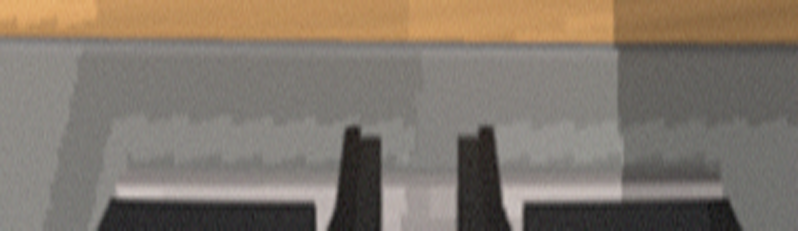

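View pics/scene13c.png

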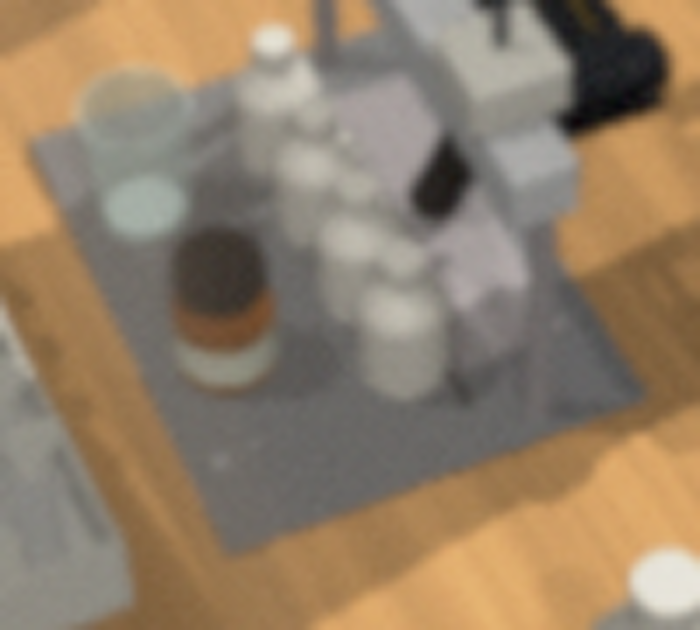

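Call:
drive_tool(increments="0 0 1 0 255; 0 0 2 0 255; 0 0 5 0 255; 0 0 8 0 255; 0 0 9 0 255; 0 0 8 0 255; 0 0 5 0 255; 0 0 2 0 255; 0 0 0 0 255; 0 0 0 0 150; 0 0 0 0 150; 0 0 0 0 150; 0 0 0 0 150")

```text
time: 20.4
position: [0.5484, -0.0114, 0.0627]
tool_rot: [-1.233, -1.173, 1.172]
ft_force: [0.2, 0.3, -0.1]
grip_width: 0.405
```

```bash
python3 - <<'E'
from fit import *
s=ctrl.get_state(); print(s['time'],s['position'],s['ft_force'],s['torque'],s['grip_width'])
for n in ['scene','side','wrist']: grab(n,n+'14')
crop('wrist14',60,180,380,190,2.1,'wrist14c')
crop('scene14',185,205,100,90,7,'scene14c')
crop('side14',150,130,130,115,6,'side14c')
L=np.array([.669,-.015]);p=np.radians(-2.85);c,q=np.cos(p),np.sin(p);d=s['position'][:2]-L;print('tcp line',d@[c,q],d@[-q,c])
E
```

```text
20.4 [ 0.54842799 -0.01140931  0.0626992 ] [ 0.21414598  0.28752208 -0.07615504] [ 0.04680133 -0.06069625 -0.01924274] 0.4046530026881358
tcp line -0.12060140823344011 -0.002408757572677943
```

View pics/wrist14c.png

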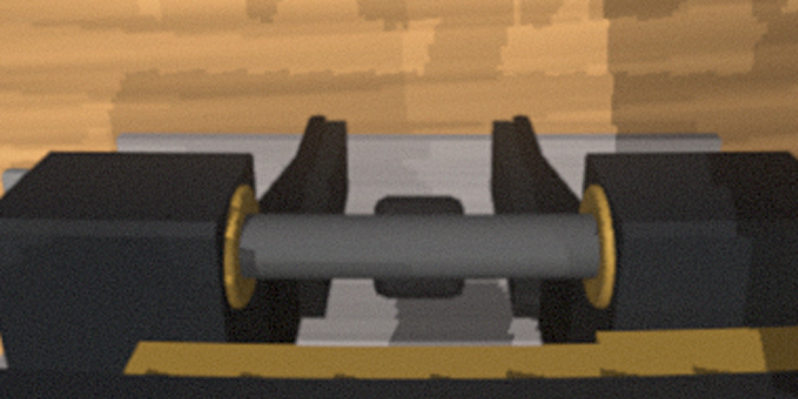

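View pics/scene14c.png

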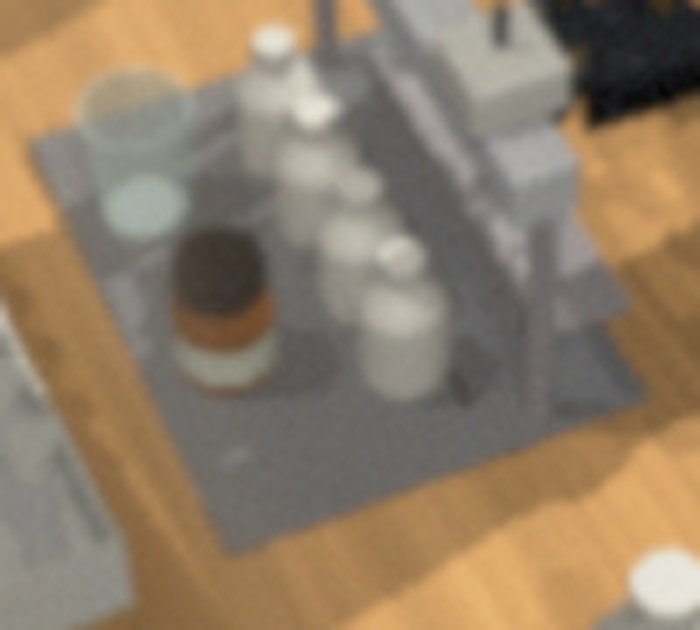

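View pics/side14c.png

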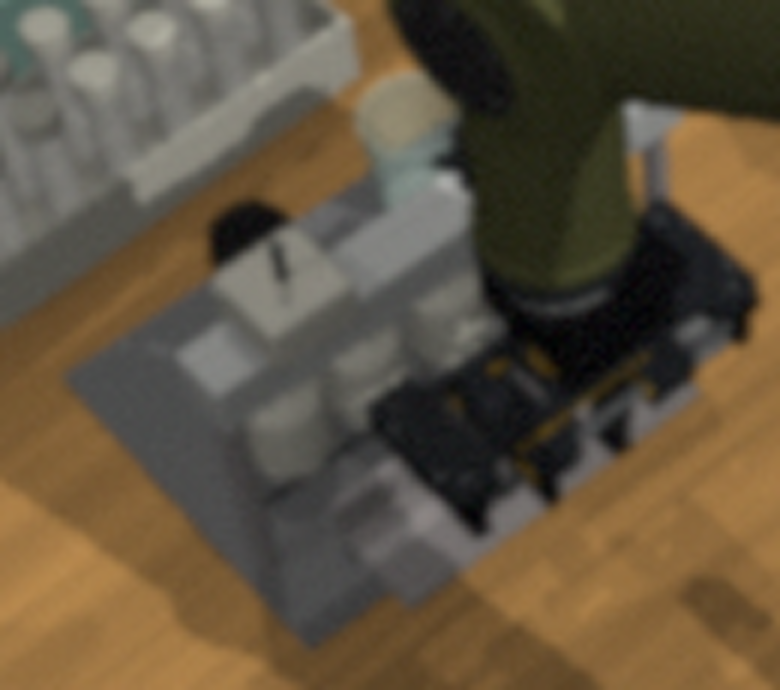

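```bash
python3 - <<'E'
from fit import *
w=load('wrist14'); k=lambda L:np.array(L)/2.1+[60,180]
s=ctrl.get_state(); t=s['position'][:2]; x=np.array([.9988,-.0497]); y=np.array([.0497,.9988]); L=np.array([.669,-.015])
for nm,uv,z in (('heel top',[(118,138),(718,138)],.011),('handle top rear',[(380,198),(463,198)],.0858)):
    a=onz(w,k(uv),z); m=a.mean(0)[:2]; print(nm,a.round(4).tolist(),'rel tcp',((m-t)@x).round(4),((m-t)@y).round(4),'line x',((m-L)@x).round(4),np.linalg.norm(a[1]-a[0]).round(4))
# rest fit from scene5/side5/wrist
s5=load('side5'); c5=load('scene5')
us=np.array([(525,312),(580,373),(692,312)])/3.3+[140,70]; Ps=[(50,75,15),(-50,75,15),(-50,-75,15)]
print(onz(s5,us,.015).round(4).tolist())
for o in ([(s5,Ps,us)],):
    r,q=fitrul(o,[.5165,-.342,-.21],0); print(r,np.degrees(r[2]),q.tolist())
crop('side14',285,140,80,60,8,'side14r')
crop('scene14',215,160,60,50,12,'scene14r')
E
```

```text
heel top [[0.5628, -0.1115, 0.011], [0.5724, 0.0862, 0.011]] rel tcp 0.0194 -0.0003 line x -0.1014 0.198
handle top rear [[0.5462, -0.0199, 0.0858], [0.5471, -0.0018, 0.0858]] rel tcp -0.0016 0.0005 line x -0.1224 0.0181
[[0.5688, -0.2734, 0.015], [0.4777, -0.2571, 0.015], [0.4484, -0.3943, 0.015]]
[ 0.50910652 -0.33635307 -0.19568248] -11.211780366291215 [[-1.0, -0.5], [-0.2, 1.3], [1.8, -0.5]]
```

View pics/side14r.png

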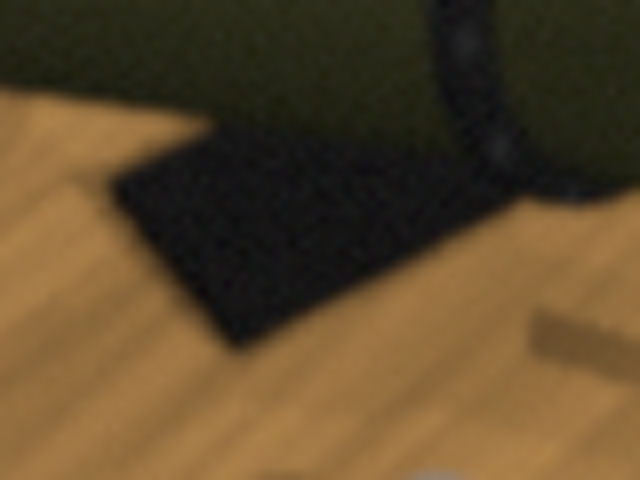

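View pics/scene14r.png

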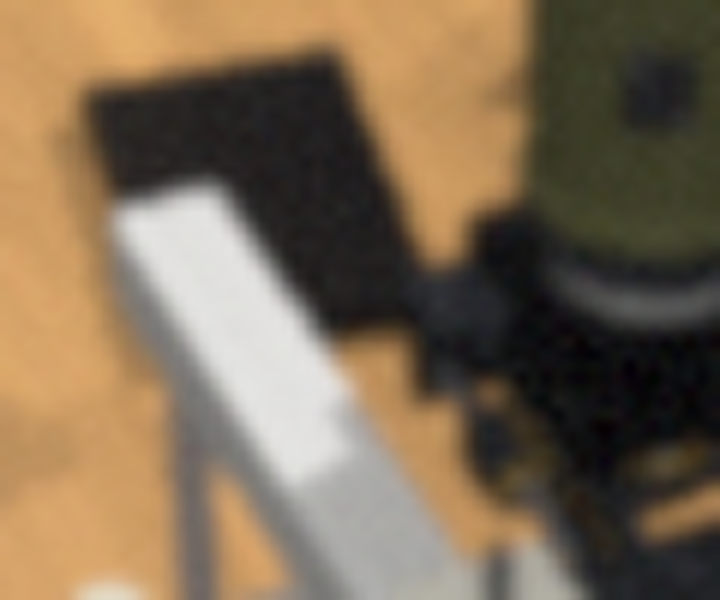

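Call:
drive_tool(increments="0 6 -6 0 150; 0 6 -10 0 150; 0 4 -6 0 150; 0 0 -1.5 0 150; 0 0 0 0 150; 0 0 0 0 255; 0 0 0 0 255; 0 0 0 0 255; 0 0 0 0 255; 0 0 0 0 255; 0 -2 0 0 255; 0 -4 2 0 255; 0 -6 8 0 255; 0 -12 15 0 255; 0 -18 15 0 255; 0 -18 10 0 255; 0 -10 0 0 255; 0 -4 0 0 255; 0 0 0 0 255; 0 0 0 0 255", squeeze=60)

```text
time: 23.05
position: [0.5214, -0.0101, 0.1198]
tool_rot: [-1.231, -1.172, 1.173]
ft_force: [-0.2, -0.3, -3.7]
grip_width: 0.222
```

```bash
python3 - <<'E'
from fit import *
s=ctrl.get_state(); print(s['time'],s['position'],s['ft_force'],s['torque'],s['grip_width']);print(R.from_rotvec(s['tool_rot']).as_matrix().round(4))
for n in ['scene','side','wrist']: grab(n,n+'15')
crop('wrist15',60,180,380,190,2.1,'wrist15c')
crop('side15',150,90,150,130,5,'side15c')
E
```

```text
23.05 [ 0.52141417 -0.01009108  0.11980266] [-0.23432281 -0.29893146 -3.65342839] [0.14192886 0.02583509 0.02240778] 0.22249170796697976
[[ 4.970e-02 -1.200e-03 -9.988e-01]
 [ 9.988e-01  2.000e-04  4.970e-02]
 [ 1.000e-04 -1.000e+00  1.200e-03]]
```

View pics/wrist15c.png

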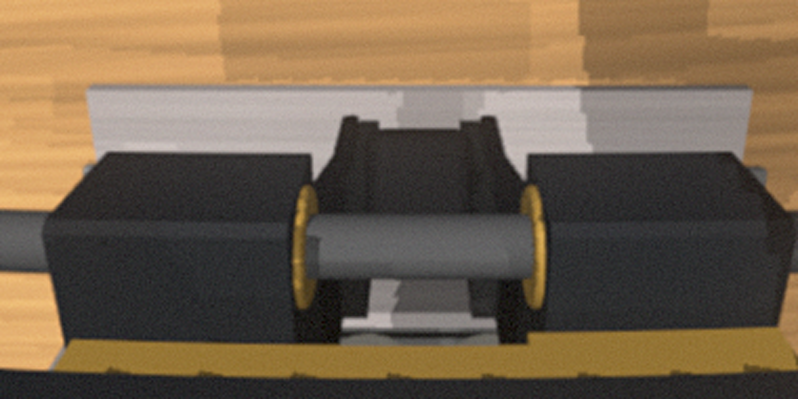

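View pics/side15c.png

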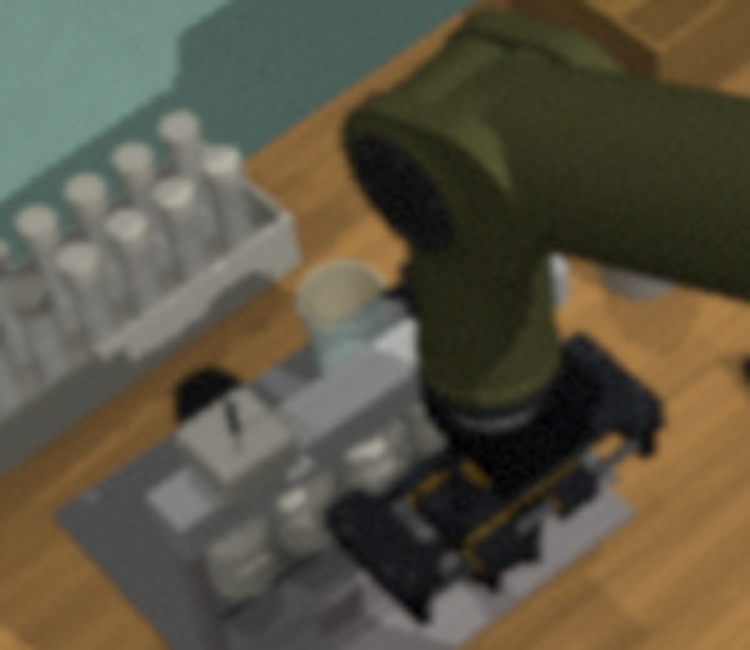

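```bash
python3 - <<'E'
from h import *
from scipy.optimize import brentq
for n,uv,t in (('wrist4',[(104.4,222.4),(415,224)],(.4925,-.3335,.1197)),('wrist15',np.array([(88,89),(751,89)])/2.1+[60,180],(.5214,-.0101,.1198)),('wrist3',np.array([(36,28),(418,27)])/1.2+[70,200],(.4937,-.3341,.0534))):
    d=load(n); f=lambda z:np.linalg.norm(np.diff(onz(d,uv,z),axis=0))-.2
    z=brentq(f,-.05,.2); t=np.array(t)
    for zz in (z,t[2]-.036):
        p=onz(d,uv,zz); a=p.mean(0); v=(p[1]-p[0])/np.linalg.norm(p[1]-p[0]); x=np.array([v[1],-v[0]]); print(n,'zrel',round(zz-t[2],4),'fwd',((a-t)[:2]@x).round(4),'lat',((a-t)[:2]@v[:2]).round(4),'psi',np.degrees(np.arctan2(-v[0],v[1])).round(2))
E
```

```text
wrist4 zrel -0.0403 fwd -0.0016 lat 0.0002 psi -11.51
wrist4 zrel -0.036 fwd -0.0033 lat 0.0002 psi -11.51
wrist15 zrel -0.0371 fwd -0.0036 lat 0.0002 psi -2.79
wrist15 zrel -0.036 fwd -0.004 lat 0.0002 psi -2.79
wrist3 zrel -0.0353 fwd -0.0039 lat -0.0004 psi -11.01
wrist3 zrel -0.036 fwd -0.0036 lat -0.0004 psi -11.01
```

Call:
drive_tool(increments="-20 0 2 0 255; -40 0 2 0 255; -50 0 2 0 255; -50 0 2 0 255; -50 0 2 0 255; -50 0 1.5 0 255; -35 0 0 0 255; -20 0 0 0 255; -10 0 0 0 255; 0 0 0 4.2 255; 0 0 0 4.2 255; 0 0 0 0 255; 0 0 0 0 255")

```text
time: 24.82
position: [0.4945, -0.3331, 0.1206]
tool_rot: [-1.294, -1.066, 1.065]
ft_force: [0.6, 0.9, -2.9]
grip_width: 0.226
```

```bash
python3 - <<'E'
from fit import *
s=ctrl.get_state(); print(s['time'],s['position'],s['ft_force'],s['grip_width']);print(R.from_rotvec(s['tool_rot']).as_matrix().round(4))
for n in ['scene','side','wrist']: grab(n,n+'16')
crop('scene16',180,140,120,140,4.2,'scene16c')
crop('side16',280,90,110,100,6,'side16c')
E
```

```text
24.825 [ 0.49449279 -0.33307943  0.1205617 ] [ 0.55649357  0.86690738 -2.85704168] 0.22592346254907125
[[ 1.924e-01  1.000e-04 -9.813e-01]
 [ 9.813e-01  4.000e-04  1.924e-01]
 [ 4.000e-04 -1.000e+00 -0.000e+00]]
```

View pics/wrist16.png

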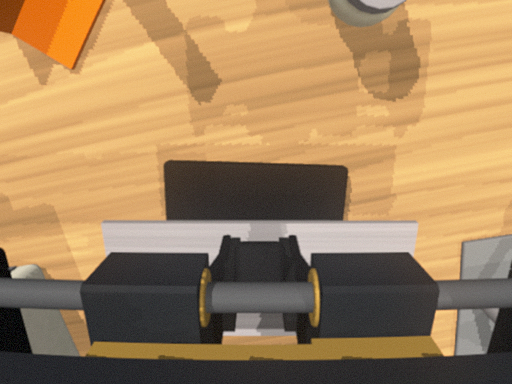

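View pics/side16c.png

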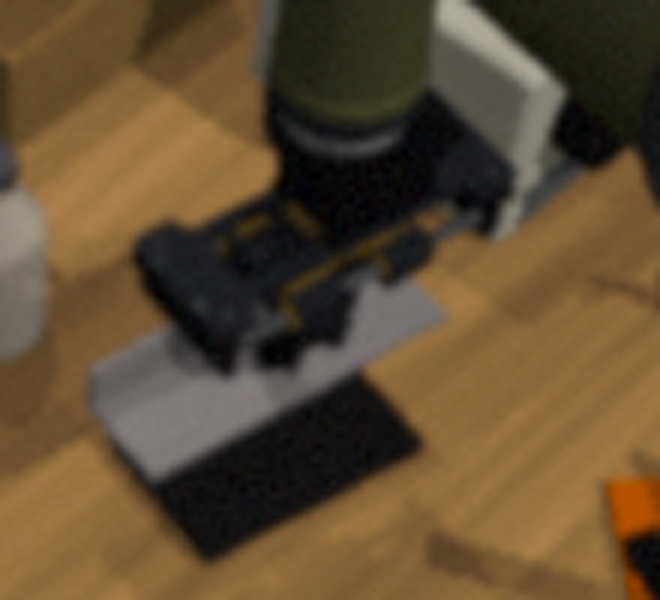

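View pics/scene16c.png

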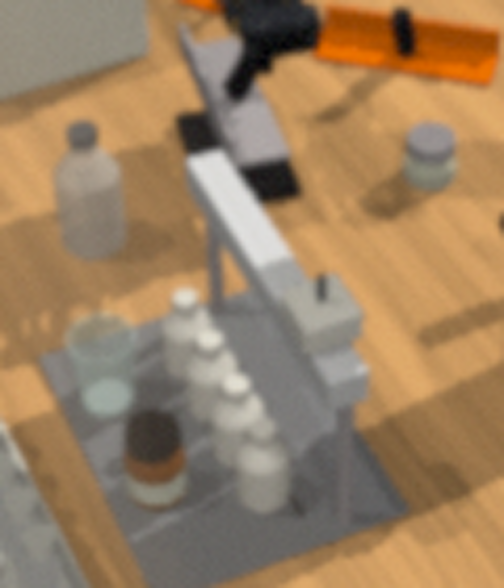

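Call:
drive_tool(increments="0 12 0 0 255; 0 20 0 0 255; 0 16 0 0 255; 0 9 0 0 255; 0 4 0 0 255; 0 2 0 0 255; 0 1.5 0 0 255; 0 0 0 0 255; 0 0 0 0 255")

```text
time: 26.1
position: [0.4943, -0.3343, 0.0564]
tool_rot: [-1.296, -1.064, 1.063]
ft_force: [-0.1, -0.1, -1.3]
grip_width: 0.228
```

```bash
python3 - <<'E'
from fit import *
s=ctrl.get_state(); print(s['time'],s['position'],s['ft_force'],s['grip_width'])
for n in ['wrist','side']: grab(n,n+'17')
crop('side17',280,90,110,100,6,'side17c')
E
```

```text
26.1 [ 0.49425839 -0.33426655  0.05642318] [-0.10036154 -0.14311322 -1.34279572] 0.22803937747958639
```

View pics/wrist17.png

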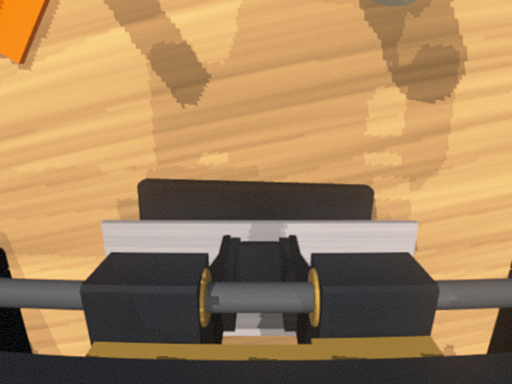

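View pics/side17c.png

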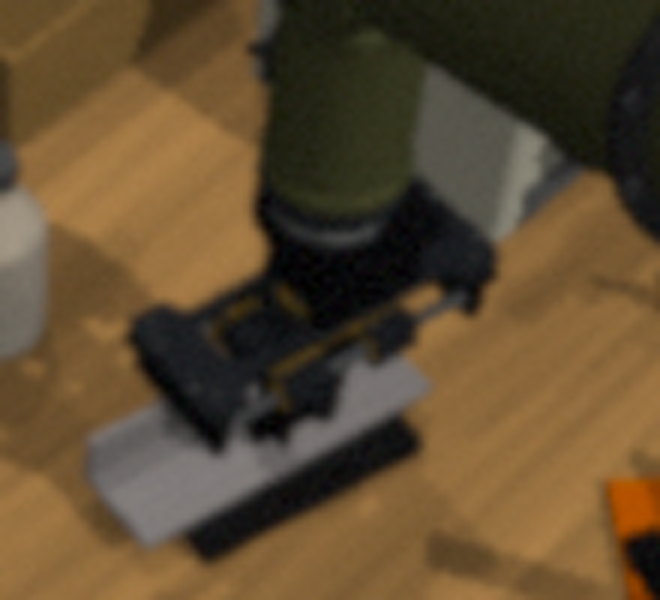

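Call:
drive_tool(increments="0 1 0 0 255; 0 0 0 0 255; 0 0 0 0 100; 0 0 0 0 0; 0 0 0 0 0; 0 0 0 0 0; 0 0 0 0 0; 0 -5 0 0 0; 0 -15 0 0 0; 0 -25 0 0 0; 0 -30 0 0 0; 0 -30 0 0 0; 0 -20 0 0 0; 0 0 -20 0 0; 0 0 -20 0 0; 0 0 -10 0 0; 0 0 0 0 0; 0 0 0 0 0")

```text
time: 28.45
position: [0.5424, -0.344, 0.1802]
tool_rot: [-1.295, -1.063, 1.063]
ft_force: [0.0, -0.1, 0.1]
grip_width: 1.0
```

```bash
python3 - <<'E'
from fit import *
s=ctrl.get_state(); print(s['time'],s['position'],s['ft_force'],s['grip_width'])
for n in ['wrist','side','scene']: grab(n,n+'18')
crop('side18',150,110,220,140,3.6,'side18c')
crop('scene18',180,140,120,140,4.2,'scene18c')
c=load('scene18'); x=np.array([.9988,-.0497]); y=np.array([.0497,.9988]); L=np.array([.669,-.015])
im=cv2.resize(cv2.imread('pics/scene18.png')[205:295,185:285],None,fx=7,fy=7,interpolation=cv2.INTER_CUBIC)
def P(p): return tuple(((proj(c,p)[0]-[185,205])*7+3).astype(int))
for yy in (-.0815,-.027,.027,.082):
  for z in (.006,.065):
    pts=[P(np.r_[L+x*(.0215+.023*np.cos(a))+y*(yy+.023*np.sin(a)),z]) for a in np.linspace(0,2*np.pi,40)]
    cv2.polylines(im,[np.array(pts)],True,(0,255,0) if z<.01 else (0,255,255),1)
cv2.imwrite('pics/s18o.png',im)
E
```

```text
28.45 [ 0.5423856  -0.34400396  0.18015101] [ 0.03248065 -0.06300085  0.05937233] 0.9999660945713905
```

View pics/wrist18.png

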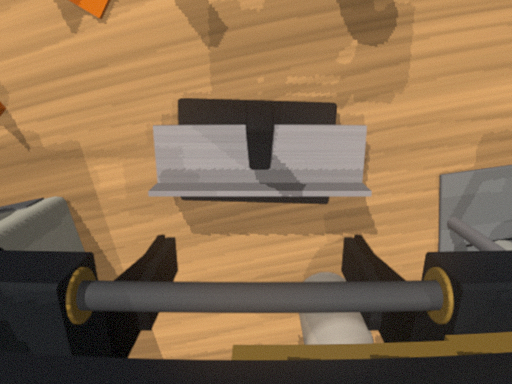

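View pics/side18c.png

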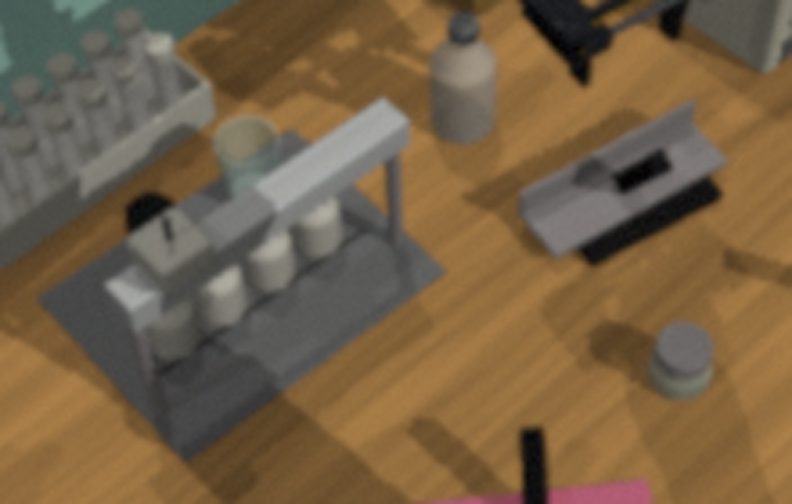

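View pics/s18o.png

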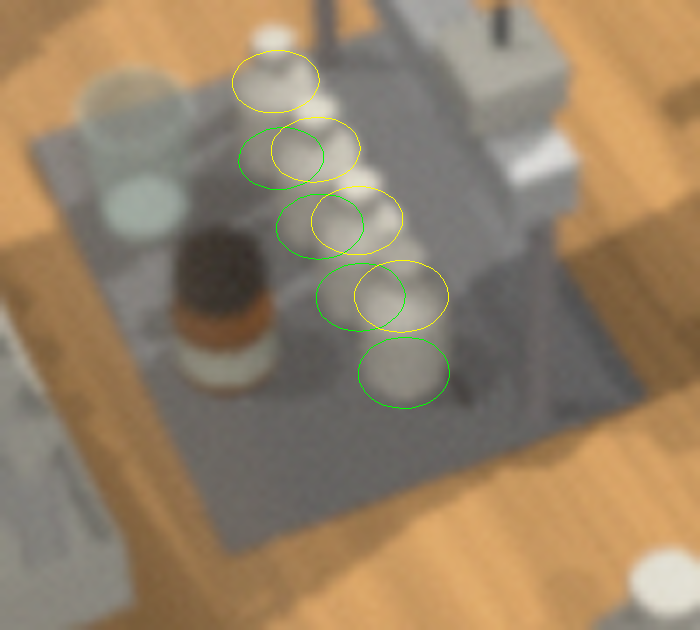

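```bash
python3 - <<'E'
from fit import *
w=load('wrist18')
a,r=fitrul([(w,[(-60,100,5),(-60,-100,5),(0,-100,35),(0,100,35)],np.array([(365,126),(153,126),(150,194),(370,194)]))],[.548,-.345,-.19],.015)
b,r2=fitrul([(w,[(-50,-75,15),(-50,75,15),(50,-75,15),(50,75,15)],np.array([(179,99),(336,103),(182,198),(329,203)]))],[.5165,-.342,-.2],0)
print(a,b,np.degrees([a[2],b[2]]),r.tolist(),r2.tolist())
g=a[:2]-.056*np.array([np.cos(a[2]),np.sin(a[2])]); d=g-b[:2]; print('grip in rest',d@[np.cos(b[2]),np.sin(b[2])],d@[-np.sin(b[2]),np.cos(b[2])])
s=ctrl.get_state(); print(abs(s['qd']).max(), s['time'])
E
```

```text
[ 0.54880819 -0.34532757 -0.19398646] [ 0.51667672 -0.3416565  -0.22197167] [-11.11460548 -12.71804012] [[1.4, -1.2], [-0.7, -0.9], [-1.9, 1.8], [0.8, 1.5]] [[-1.8, -1.1], [2.6, -0.8], [-1.0, 2.8], [0.9, 1.5]]
grip in rest -0.02382673654028125 0.0019258863938336741
0.0033624738857160157 28.6
```

Straightedge in the rest frame: x −24 mm (target −26), y +2 mm, 1.6° off the rest's length. All of these are within limits, so I'm handing in.

```bash
python3 - <<'E'
from h import *
print(workorder.close_job()); grab('scene','scene19'); crop('scene19',180,140,120,140,4.2,'scene19c')
E
```

```text
the job is handed in; nothing more can be done
None
the job is handed in; nothing more can be done
```

I pushed the four bottles into a row at the line, set the straightedge back on its rest, and handed the job in at about 28.6 s; no verdict was reported.

**How I did it:** The interface cannot tilt the tool, so I could not push all the way to the line with a normal grip.
- I lifted the straightedge by its handle and pushed the bottles most of the way with a central grip.
- I set it down on the deck and re-gripped the rear upper corner of the handle, so the gripper's body stayed in front of the beam. Then I pushed on to the line, re-gripping once more on the way.
- I drew it back, took the central grip again, and returned it to the rest.

**Last checks:**
- **Bottles:** all four are upright in one straight row. Their centres are about 21 mm behind the line, against a target of 23 mm and limits of 15 to 31. This comes from overlaying a bottle model on the scene picture and from where the straightedge stopped, about 1.5 mm short of the line.
- **Straightedge:** it stands flat on the rest and is released. Its grip point is at x −24 mm and y +2 mm in the rest frame, and its edge is 1.6° off the rest's length.
- **Arm:** open, clear and still, with forces near zero.

**Disagreements and limits:**
- The side and wrist cameras differed by about 4 mm on where the straightedge first stood; I used mainly the wrist camera.
- My early readings of the bottle caps from the side and scene cameras differed by up to 8 mm where the gantry hid them.
- The straightedge slipped about 4 mm in the first grip; I allowed for it.
- The gripper's body came within about 1 mm of the beam by calculation, and the force readings showed no sign of a bump.
- My picture after hand-in was refused, so the final second is unchecked.

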